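Set the bread board's length stop and bring the loaf up to it

ROBOT

A 7-joint arm with a two-finger parallel gripper is mounted at the origin on the work surface; the furniture and walls round the work are solid. World frame = base frame: x ahead of the robot, y to its left, z up, the work surface at z = 0. Lengths are in m, angles in rad, forces in N, time in s.
With the tool pointing down it reaches from about 0.4 to 0.85 m from the base axis. Payload 4.5 kg.
Tool frame: the origin (TCP) lies midway between the tips of the shut fingers; the grasp point (between the pads) lies 19 mm behind it; z points along the fingers, x is the direction in which the jaws open and shut, and the axes are right-handed (so a half turn about z gives the same grasp; the last joint's range is limited). The gripper opens to 85 mm and grips with 20 to 120 N. Pads are 22 mm wide; open, the fingers measure 114 mm over their backs; the gripper's body (76 mm by 85 mm) begins 54 mm behind the grasp point. The pads swing forward as they close: fully open they stand 13 mm farther back than shut.
Start: joints at [1.271, 0.689, -0.195, 1.565, 0.157, 0.902, -0.215], TCP at [0.205, -0.591, 0.231] pointing down, gripper open.
Joint ranges: [-3.01, 3.01], [-0.46, 2.08], [-1.47, 1.51], [0.13, 2.56], [-1, 4.14], [0.04, 2.09], [-2.66, 2.66]. Speed limits (rad/s): [2.57, 2.57, 3.14, 3.14, 3.14, 3.14, 3.14].

INTERFACE

Orientations are given as a rotation vector (axis times angle).
In Python, from station import arm gives the robot as it stands. The module is installed in compiled form; this text tells all that it offers.
- The arm moves only by the tool step_arm, never from a script. Its argument "rows" is a list of rows, each an object of numbers: "tx", "ty", "tz": the shift along the tool's x, y, z in mm; "rx", "ry", "rz": the turn, a rotation vector about the tool's x, y, z in rad; "claw": the finger opening in mm, from 0 to 85.4. In form: [{"tx": .., "ty": .., "tz": .., "rx": .., "ry": .., "rz": .., "claw": ..}, ...]. A call has 1 to 10 rows; each row is the pose to reach, as a shift and turn from the pose measured when the call began, along the tool's axes at that moment; what a row does not reach only later rows make up. A row lasts 1/10 s, in which the tool goes at most 50 mm and 8.59 degrees, less where a joint would pass 70% of its speed; a pose out of reach is approached as far as the arm can. A call with a gripper value outside its range is refused whole. The fingers move at their own pace and stop on an object; "force" is the grip in N (left out, the last holds). Time passes only in rows, so rows that repeat a pose let the fingers close. It gives the time, the measured TCP pose, the force and the opening at its end, in the units of the state.
- arm.read_state(): the state, without advancing time (a new reading comes with each control period).
- arm.capture(name): name is "scene" or "top" or "wrist"; returns the picture (400x640x3 uint8, blue, green, red); there is no depth.
- arm.get_calibration(name): a dict with "vfov" (degrees; the focal length in pixels is half the picture's height over the tangent of half this angle, whatever the lens; pixels are square), "cx", "cy" (the principal point, pixels), "k1" (the pictures are not rectified: a ray, as slopes to the right and down, at radius r is drawn at 1 + k1 r^2 times it, then the intrinsics apply), "R" (3x3) and "t" (3): a world point X has camera coordinates R X + t. Camera axes: x right, y down, z forward; pixel columns grow to the right and rows downward; lengths in m; the calibration is good to about 2 mm. A picture is of the moment at which its call begins: read the wrist's pose just before it. get_calibration takes no time and is no camera call; for the wrist camera it gives the pose at the moment of the call.
- arm.job_done(): hands the job in, once; it reports no verdict.
Trained networks look in the newest picture that a camera, given by its name, has taken for a name from the list of things; names that differ only in an ending like _2 or _b are one class to them, and where a whole thing is asked for, a point or a joint stands for the part that bears it (a point fixed in the world has none). Each returns a list of dicts, best first, with "p" (0 to 1); they miss things now and then, are a little off and sometimes report something else, mostly with a low value. They report only what shows in the picture. A call takes as long as a camera call.
- arm.spot_in(target, camera): "at" ([x, y, z] in m, in world coordinates, good to about 4 mm: the middle of the surface that is visible of it).
- arm.outline_of(target, camera): "pixels" (400x640 bool, what is visible of it).
The state is a dict: "time": time; "joint_pos": joint angles; "qd": joint speeds; "effort": joint torques, N m; "ee_pos": TCP position; "ee_rot": TCP orientation; "contact_force": force on the tool from outside, world axes, zero at the start; "ft_torque": the same for the moment, N m; "opening": finger opening in m.
Only numpy, scipy, OpenCV 4.12 (cv2) and the standard library are available. Lean on these libraries where they do the work, as an engineer would, in place of code of your own. Each camera call takes 0.05 s, during which the arm holds its last target. There are 200 camera calls.

TASK

Get the small baguette ready for cutting: push the blue length stop along the notched rail of the white bread board until it clicks into the middle one of the three notches. Then push the loaf back until it lies along the rail and push it endwise until its end meets the stop, leaving the stop in its notch. Only push: do not pick the loaf up, and leave the other things on the worktop where they are.

Things in the scene. Friction and masses are not known exactly. Their poses are not given: they have to be found in the camera images.
- board: White bread board, fixed; origin on the worktop below its middle. x to its back (away from the robot), y left along it, z up. Spans x -95..+85, y -235..+235 mm; top at z 22 mm. Upright aluminium rail along the back: front face x +63, 14 mm thick, top at z 62 mm. Knife slot at y +15. Short dark marks on the front part show where the stop's left face stands in each notch
- middle_notch (a point): Middle one of three notches, each 8 mm wide along the rail, cut across the rail's top; this point is its centre at the top. The outer notch is 45 mm to its right (board -y), the inner one 45 mm to its left. The stop's saddle is centred here when the stop is home: stop_back is then 14 mm and stop_face 22 mm to the left of this point
- portion_stop (a joint): Place of the blue stop along the rail, m: 0 at its right end, growing to 0.150 to the left (board +y). Notches: 0.045 outer, 0.090 middle, 0.135 inner. A sprung ball rides the rail's top (friction about 1.2 N), snaps into a notch from about 3 mm off, the push force dipping, and then takes about 10 to 12 N to push out either way. Starts right of the outer notch, so must pass through that one
- stop_back (a point): Centre of the right-hand (board -y) side of the stop's plate: push here. The stop is a blue saddle on the rail, 44 mm along y, its highest point 81 mm above the worktop, with an upright plate in front of the rail, 8 mm thick along y, reaching 31 mm before and behind this point along x, 1 to 42 mm above the board's top. Axes as the board's
- stop_face (a point): Point on the plate's left-hand (board +y) side which the end of a loaf lying along the rail touches: 8 mm left of stop_back's side, 29 mm in front of the rail's front face, 27 mm above the board's top. Axes as the board's
- loaf_mid (a point): Centre of a small rigid baguette, 210 mm long (its y, roughly board y), 58 mm wide, 51 mm high, flat base, rounded ends, about 0.22 kg, loose on the board left of the stop, 10 to 40 mm clear of the rail. 25.5 mm above its base. When the loaf lies against the rail this point is 29 mm in front of the rail's front face (board x +34 mm)
- loaf_nose (a point): Tip of the loaf's right-hand end (towards the stop), 105 mm from loaf_mid along the loaf's -y
- loaf: The loaf; origin at the centre of its underside, axes as loaf_mid
- spice_jar_a: Spice jar with a dark cap, 41 mm across, 105 mm high, bystander to the right of the board; origin under its centre
- spice_jar_b: Second spice jar with a dark cap, 41 mm across, 105 mm high, bystander to the right of the board; origin under its centre
- shaker: Small glass shaker with a grey top, 44 mm across, 90 mm high, bystander to the right of the board; origin under its centre

How it is judged:
By the outcome, as a careful person would: the job done as asked, in the order asked, and still so for the second after the job is handed in, with the robot touching nothing.
It also fails if it takes over 72 s, if anything falls off the work surface, if the arm or the gripper's body presses on something with over 40 N, if the wrist force passes 120 N, or if a joint passes its speed limit or range.

## Working session

There is one attempt and no reset: what is moved stays moved. The work goes in short steps, Python scripts to look and compute and a tool call to move; the robot and the scene stay as the last step left them, time stands still between calls to the robot, and variables do not carry over. Pictures are saved under pics/ and viewed, about 8 in all and at most 12, crops included, and the job is handed in when it is done.

Besides the shell and the picture viewer there is one more tool, called after "Emit:" as a command line: name --argument value ..., lists and objects as JSON in quotes. step_arm: Moves the arm, as the interface text tells. Its arguments: {"type":"object","properties":{"rows":{"type":"array"},"force":{"type":"number"}},"required":["rows"]}

```bash
mkdir -p pics
cat > h.py <<'E'
import numpy as np, cv2
from scipy.spatial.transform import Rotation as Ro
from station import arm
np.set_printoptions(precision=4,suppress=True)
def intr(c):
    f=200/np.tan(np.radians(c['vfov'])/2); return f
def ray(c,u,v):
    f=intr(c); d=np.array([(u-c['cx'])/f,(v-c['cy'])/f]); s=d.copy()
    for _ in range(20): s=d/(1+c['k1']*(s@s))
    R=np.array(c['R']); t=np.array(c['t'])
    return -R.T@t, R.T@np.array([s[0],s[1],1])
def atz(c,u,v,z):
    o,d=ray(c,u,v); return o+d*(z-o[2])/d[2]
def proj(c,X):
    p=np.array(c['R'])@X+np.array(c['t']); s=p[:2]/p[2]; s=s*(1+c['k1']*(s@s)); f=intr(c)
    return np.array([c['cx']+f*s[0],c['cy']+f*s[1]])
E
python3 - <<'E'
from h import *
s=arm.read_state()
for k in ('time','ee_pos','ee_rot','contact_force','opening'): print(k,s[k])
for n in ('scene','top'):
    im=arm.capture(n); cv2.imwrite(f'pics/{n}0.png',im)
    c=arm.get_calibration(n); print(n,c['vfov'],c['k1'],-np.array(c['R']).T@np.array(c['t']))
    for t in ('board','stop_back','stop_face','loaf_nose','loaf','spice_jar_a','shaker','middle_notch'):
        print(t,[(np.round(d['at'],3),round(d['p'],2)) for d in arm.spot_in(t,n)[:3]])
E
```

```text
time 0.0
ee_pos [ 0.2045 -0.5899  0.2305]
ee_rot [-2.5589  1.8208  0.0025]
contact_force [ 0.6898  0.7205 -0.1332]
opening 0.08561199315530858
scene 53.43372461943995 -0.011686404247363969 [ 0.4234 -0.8439  0.5379]
board [(array([ 0.485, -0.125,  0.022]), 0.69)]
stop_back [(array([ 0.589, -0.386,  0.072]), 0.64), (array([ 0.557, -0.18 ,  0.056]), 0.63), (array([ 0.524, -0.399,  0.074]), 0.54)]
stop_face [(array([ 0.553, -0.182,  0.058]), 0.82)]
loaf_nose [(array([0.452, 0.035, 0.064]), 0.68), (array([ 0.589, -0.385,  0.073]), 0.31)]
loaf [(array([0.449, 0.036, 0.064]), 0.71)]
spice_jar_a [(array([ 0.528, -0.398,  0.072]), 0.76), (array([ 0.589, -0.387,  0.073]), 0.67)]
shaker [(array([ 0.464, -0.414,  0.049]), 0.71)]
middle_notch [(array([ 0.489, -0.126,  0.02 ]), 0.61), (array([0.451, 0.035, 0.068]), 0.33)]
top 44.37662091038122 -0.14563207499033134 [ 0.3358 -0.1517  1.2527]
board [(array([ 0.478, -0.054,  0.026]), 0.78), (array([0.445, 0.074, 0.066]), 0.59)]
stop_back [(array([ 0.574, -0.175,  0.072]), 0.63)]
stop_face [(array([ 0.576, -0.173,  0.07 ]), 0.57)]
loaf_nose [(array([0.444, 0.078, 0.069]), 0.9)]
loaf [(array([0.448, 0.074, 0.065]), 0.61)]
spice_jar_a [(array([ 0.523, -0.376,  0.106]), 0.88), (array([ 0.588, -0.366,  0.103]), 0.79)]
shaker [(array([ 0.468, -0.393,  0.078]), 0.73)]
middle_notch [(array([ 0.472, -0.06 ,  0.022]), 0.72), (array([ 0.576, -0.176,  0.072]), 0.61)]
```

View pics/top0.png

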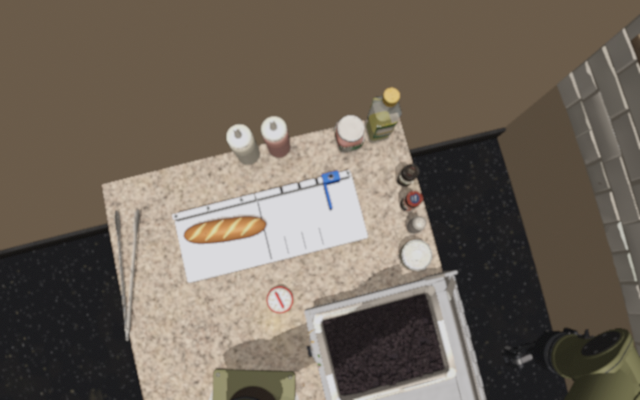

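View pics/scene0.png

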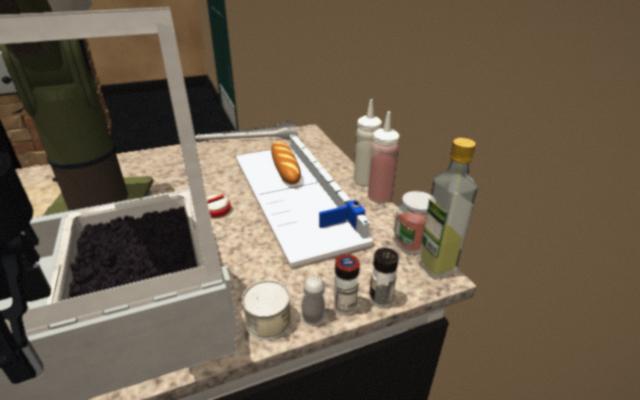

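Top: the board spans (175,217)–(367,240), the rail lies along its back, the stop is near (330,180) and the loaf near (225,230). I'll zoom in on the board and get the outlines.

Run:
```python
from h import *
im=arm.capture('top'); c=arm.get_calibration('top')
cr=cv2.resize(im[162:288,168:372],None,fx=3.9,fy=3.9,interpolation=cv2.INTER_CUBIC); cv2.imwrite('pics/topcrop.png',cr)
b,st,lf=[arm.outline_of(t,'top')[0]['pixels'] for t in ('board','portion_stop','loaf')]
def pts(m,z):
    v,u=np.nonzero(m); return np.array([atz(c,a,q,z)[:2] for a,q in zip(u,v)])
for n,m,z in (('board',b,.022),('stop',st,.06),('loaf',lf,.045)):
    v,u=np.nonzero(m); P=pts(m,z)
    r=cv2.minAreaRect((P*1000).astype(np.float32)); print(n,m.sum(),r, cv2.boxPoints(r).tolist())
cc=pts(lf,.045); e=np.linalg.eigh(np.cov(cc.T)); print(cc.mean(0),e)
for q in [(0.478,-.054,.022)]: print(proj(c,np.array(q)))
```

```text
board 11438 ((463.6568298339844, -29.666229248046875), (189.18284606933594, 471.8025207519531), 16.450958251953125) [[306.1318054199219, 169.7900390625], [439.7436828613281, -282.69805908203125], [621.181884765625, -229.12249755859375], [487.5699768066406, 223.3656005859375]]
stop 393 ((526.1736450195312, -380.8393249511719), (43.69091033935547, 64.74457550048828), 45.13161087036133) [[487.81890869140625, -373.48382568359375], [533.7052612304688, -419.15985107421875], [564.5283813476562, -388.19482421875], [518.6420288085938, -342.518798828125]]
loaf 1675 ((447.6529846191406, 78.9014663696289), (60.91534423828125, 200.515625), 9.363883972167969) [[401.288818359375, 172.8677520751953], [433.91351318359375, -24.97598648071289], [494.01715087890625, -15.0648193359375], [461.3924560546875, 182.77891540527344]]
[0.4481 0.08  ] EighResult(eigenvalues=array([0.0003, 0.0028]), eigenvectors=array([[-0.9868, -0.1619],
       [-0.1619,  0.9868]]))
[278.6942 219.8451]
```

View pics/topcrop.png

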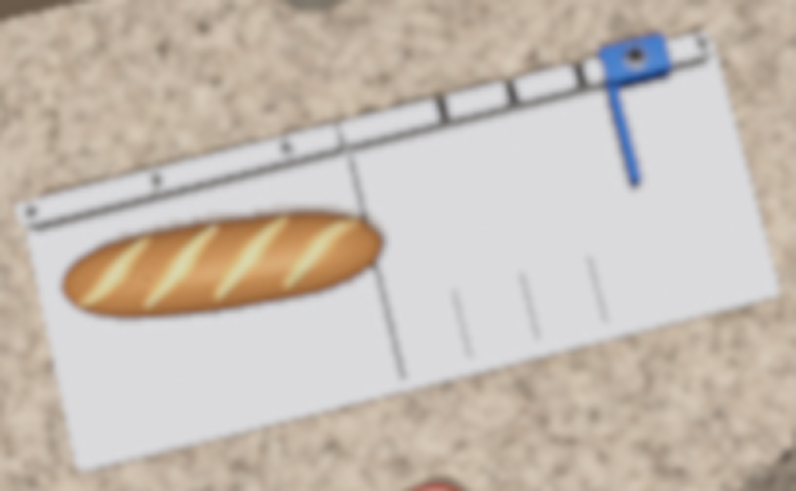

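The crop shows the notches at crop (442,110), (513,92) and (579,75), the front corners at (80,470) and (780,297), the knife slot (345,150)–(403,377), the stop saddle near (635,60), and the plate from (612,85) to (635,187). The loaf runs from (65,285) to (383,242). Next I'll fit the board pose.

```bash
cat >> h.py <<'E'
def load():
    return np.load('board.npy')
def b2w(p,x,y,z):
    c,s=np.cos(p[2]),np.sin(p[2]); return np.array([p[0]+c*x-s*y,p[1]+s*x+c*y,z])
def w2b(p,X):
    c,s=np.cos(p[2]),np.sin(p[2]); d=np.array(X[:2])-p[:2]; return np.array([c*d[0]+s*d[1],-s*d[0]+c*d[1]])
E
python3 - <<'E'
from h import *
from scipy.optimize import least_squares
c=arm.get_calibration('top')
px=lambda p:np.array([(p[0]+.5)/3.9-.5+168,(p[1]+.5)/3.9-.5+162])
F=[((80,470),-.095,.235,.022),((780,297),-.095,-.235,.022)]
N=[((442,110),.070,.045,.062),((513,92),.070,0,.062),((579,75),.070,-.045,.062)]
M=[((462,323),None,.045+.022,.022),((529,305),None,.022,.022),((597,290),None,-.045+.022,.022)]
S=[((345,150),.063,.015,.022),((390,325),None,.015,.022)]
def res(q):
    r=[]
    k=7
    for p,x,y,z in F: r.append(proj(c,b2w(q,x,y,z))-px(p))
    for p,x,y,z in N: r.append(proj(c,b2w(q,x,q[3]+y,z))-px(p))
    for p,x,y,z in M:
        X=w2b(q,atz(c,*px(p),z)); r.append([(X[1]-(q[3]+y))*400])
    for p,x,y,z in S[1:]:
        X=w2b(q,atz(c,*px(p),z)); r.append([(X[1]-y)*400])
    return np.concatenate(r)
o=least_squares(res,[.478,-.03,.25,-.1]); q=o.x; print(q,np.round(o.fun,2))
np.save('board.npy',q)
for n,p,z in (('saddle c',(635,60),.078),('saddleL',(603,65),.075),('saddleR',(668,55),.075),('plate back',(611,90),.064),('plate front',(635,187),.064),('noseR',(383,242),.045),('tailL',(65,285),.045)):
    X=atz(c,*px(p),z); print(n,X,w2b(q,X)*1000)
print('middle',b2w(q,.070,q[3],.062), 'home stop_back',b2w(q,.034,q[3]+.014,.045))
E
```

```text
[ 0.4677 -0.0297  0.2647 -0.0962] [-1.1   0.43  0.89 -0.22  0.15 -0.26 -0.35 -0.    0.39  0.02 -0.21 -0.06
  0.01  0.24]
saddle c [ 0.5793 -0.1817  0.078 ] [  67.9802 -175.9126]
saddleL [ 0.5763 -0.1617  0.075 ] [  70.3253 -155.8522]
saddleR [ 0.5836 -0.2025  0.075 ] [  66.6456 -197.0861]
plate back [ 0.5626 -0.1671  0.064 ] [  55.6015 -157.4941]
plate front [ 0.5009 -0.1832  0.064 ] [  -8.0977 -156.9232]
noseR [ 0.4651 -0.0242  0.045 ] [-1.0451  5.9682]
tailL [0.433  0.1793 0.045 ] [ 21.159  210.7436]
middle [ 0.5604 -0.1042  0.062 ] home stop_back [ 0.522  -0.1001  0.045 ]
```

Board fit is good: residuals are about 1 px, the notch pitch is consistent and the stop sits at s≈0.011. Loaf mid is at about board (10,108). Before moving I need the height of the planter and lid frame that stands between the gripper and the board.

Run:
```python
from h import *
a=cv2.imread('pics/top0.png')[220:400,290:640]; b=cv2.imread('pics/scene0.png')[0:400,0:260]
a=cv2.resize(a,None,fx=1.45,fy=1.45,interpolation=cv2.INTER_CUBIC); b=cv2.resize(b,(290,446))
o=np.zeros((446,800,3),np.uint8); o[:a.shape[0],:a.shape[1]]=a; o[:,508:798]=b; cv2.imwrite('pics/obst.png',o)
c=arm.get_calibration('top')
for p in ((310,315),(445,283),(455,275),(485,400),(255,385),(330,400),(470,400)):
    print(p,atz(c,*p,0.15),atz(c,*p,0.35))
q=load(); s=arm.read_state(); R=Ro.from_rotvec(s['ee_rot']).as_matrix(); print(R)
print('tcp px top',proj(c,np.array(s['ee_pos'])), 'base', proj(c,np.zeros(3)))
cs=arm.get_calibration('scene'); print('scene tcp',proj(cs,np.array(s['ee_pos'])))
```

```text
(310, 315) [ 0.2525 -0.1395  0.15  ] [ 0.2676 -0.1417  0.35  ]
(445, 283) [ 0.3269 -0.4417  0.15  ] [ 0.3285 -0.3891  0.35  ]
(455, 275) [ 0.345 -0.465  0.15 ] [ 0.3433 -0.4082  0.35  ]
(485, 400) [ 0.065  -0.5344  0.15  ] [ 0.1141 -0.465   0.35  ]
(255, 385) [ 0.096  -0.0216  0.15  ] [ 0.1395 -0.0452  0.35  ]
(330, 400) [ 0.0671 -0.187   0.15  ] [ 0.1158 -0.1806  0.35  ]
(470, 400) [ 0.0659 -0.4996  0.15  ] [ 0.1148 -0.4365  0.35  ]
[[ 0.3277 -0.9448  0.0001]
 [-0.9448 -0.3277 -0.0001]
 [ 0.0001 -0.     -1.    ]]
tcp px top [523.7378 341.539 ] base [252.8753 410.2539]
scene tcp [ 39.3673 343.5642]
```

View pics/obst.png

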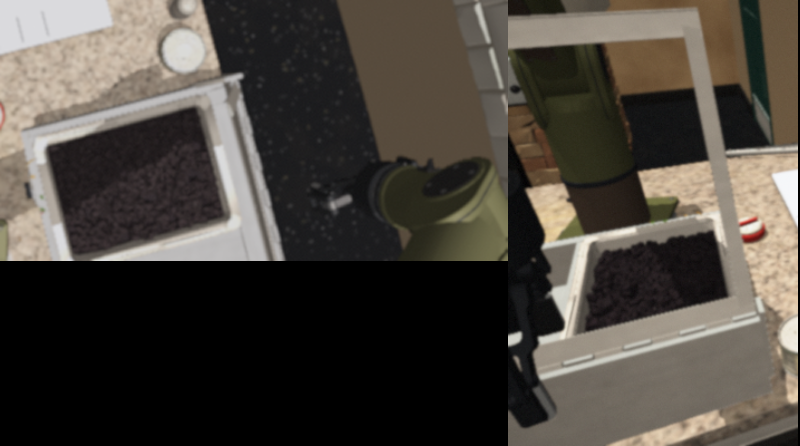

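Run:
```python
from h import *
ct=arm.get_calibration('top'); cs=arm.get_calibration('scene')
def tri(pt,ps):
    o1,d1=ray(ct,*pt);o2,d2=ray(cs,*ps)
    k=np.linalg.lstsq(np.c_[d1,-d2],o2-o1,rcond=None)[0]; return o1+d1*k[0],o2+d2*k[1]
print('lid top',tri((456,272),(168,10)))
print('box front right corner',tri((440,282),(233,290)))
s=arm.read_state();print(s['joint_pos'])
```

```text
lid top (array([ 0.3471, -0.3748,  0.4733]), array([ 0.3225, -0.38  ,  0.4744]))
box front right corner (array([ 0.3289, -0.4379,  0.1198]), array([ 0.3544, -0.4346,  0.1188]))
[ 1.2708  0.6891 -0.1946  1.5653  0.1573  0.9025 -0.2151]
```

The lid frame stands upright near y≈-0.38..-0.44 and x≤0.345, with its top at z≈0.47. The arm has to swing over it, so I'll raise first.

Emit:
step_arm --rows '[{"tz": -50,"claw": 0},{"tz": -100,"claw": 0},{"tz": -150,"rz": 0.03,"claw": 0},{"tz": -200,"rz": 0.069,"claw": 0},{"tz": -250,"rz": 0.069,"claw": 0},{"tz": -300,"rz": 0.069,"claw": 0},{"tz": -340,"rz": 0.069,"claw": 0},{"tz": -340,"rz": 0.069,"claw": 0},{"tz": -340,"rz": 0.069,"claw": 0}]'

```text
schema error: expected keys tx, ty, tz, rx, ry, rz, claw
```

Run:
```python
from h import *
q=load(); s=arm.read_state(); print(s['joint_pos'],s['time'])
im=arm.capture('scene'); cv2.imwrite('pics/scene1.png',im)
R=Ro.from_rotvec(s['ee_rot']).as_matrix(); tgt=b2w(q,.025,-.205,.57); print(R, (R.T@(tgt-s['ee_pos']))*1000)
```

```text
[ 1.2708  0.6891 -0.1946  1.5653  0.1573  0.9025 -0.2151] 1.1
[[ 0.3277 -0.9448  0.0001]
 [-0.9448 -0.3277 -0.0001]
 [ 0.0001 -0.     -1.    ]] [-237.4845 -442.9432 -338.6874]
```

View pics/scene1.png

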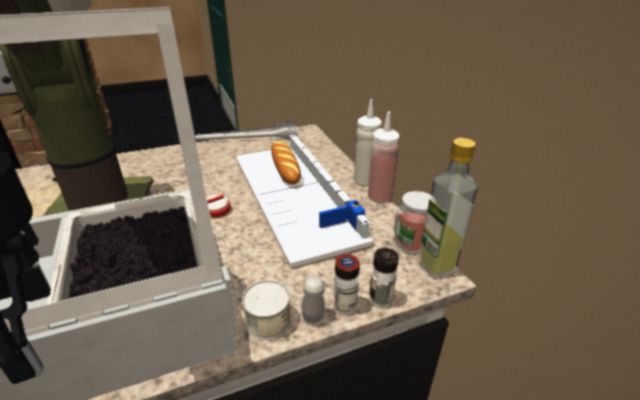

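That call was refused because every key is required, and the picture shows nothing has changed. I'll resend it with all the keys.

Emit:
step_arm --rows '[{"tx": 0,"ty": 0,"tz": -50,"rx": 0,"ry": 0,"rz": 0,"claw": 0},{"tx": 0,"ty": 0,"tz": -100,"rx": 0,"ry": 0,"rz": 0,"claw": 0},{"tx": 0,"ty": 0,"tz": -150,"rx": 0,"ry": 0,"rz": 0.03,"claw": 0},{"tx": 0,"ty": 0,"tz": -200,"rx": 0,"ry": 0,"rz": 0.069,"claw": 0},{"tx": 0,"ty": 0,"tz": -250,"rx": 0,"ry": 0,"rz": 0.069,"claw": 0},{"tx": 0,"ty": 0,"tz": -300,"rx": 0,"ry": 0,"rz": 0.069,"claw": 0},{"tx": 0,"ty": 0,"tz": -340,"rx": 0,"ry": 0,"rz": 0.069,"claw": 0},{"tx": 0,"ty": 0,"tz": -340,"rx": 0,"ry": 0,"rz": 0.069,"claw": 0},{"tx": 0,"ty": 0,"tz": -340,"rx": 0,"ry": 0,"rz": 0.069,"claw": 0}]'

```text
time: 2.05
ee_pos: [0.205, -0.5907, 0.5719]
ee_rot: [2.495, -1.908, 0.003]
contact_force: [0.3, 0.8, 0.4]
opening: -0.0002
```

```bash
cat > st.py <<'E'
from h import *
import sys
q=load(); s=arm.read_state(); R=Ro.from_rotvec(s['ee_rot']).as_matrix()
print('t',round(s['time'],2),'pos',s['ee_pos'],'board mm',w2b(q,s['ee_pos'])*1000,'j',s['joint_pos'],'F',R.T@s['contact_force'],'open',round(s['opening'],4))
B=b2w(q,1,0,0)-b2w(q,0,0,0); print('yaw err rad (rz to add)',np.arctan2(*( [np.cross(R[:2,1],-B[:2])*-1, R[:2,1]@-B[:2]])))
if len(sys.argv)>3:
    t=b2w(q,*[float(a)/1000 for a in sys.argv[1:4]]); print('delta tool mm',R.T@(t-s['ee_pos'])*1000)
E
python3 st.py 25 -205 570
```

```text
t 2.05 pos [ 0.205  -0.5907  0.5719] board mm [-400.2776 -472.7679] j [ 1.2319  0.5345 -0.1699  0.8194  0.0884  1.7912 -0.2009] F [-0.7205 -0.5248 -0.3672] open -0.0002
yaw err rad (rz to add) 0.0002494075266988044
delta tool mm [-267.6655 -425.3436    1.5735]st.py:5: DeprecationWarning: Arrays of 2-dimensional vectors are deprecated. Use arrays of 3-dimensional vectors instead. (deprecated in NumPy 2.0)
  B=b2w(q,1,0,0)-b2w(q,0,0,0); print('yaw err rad (rz to add)',np.arctan2(*( [np.cross(R[:2,1],-B[:2])*-1, R[:2,1]@-B[:2]])))
```

Emit:
step_arm --rows '[{"tx": -27,"ty": -42,"tz": 0,"rx": 0,"ry": 0,"rz": 0,"claw": 0},{"tx": -54,"ty": -84,"tz": 0,"rx": 0,"ry": 0,"rz": 0,"claw": 0},{"tx": -80,"ty": -128,"tz": 0,"rx": 0,"ry": 0,"rz": 0,"claw": 0},{"tx": -107,"ty": -170,"tz": 0,"rx": 0,"ry": 0,"rz": 0,"claw": 0},{"tx": -134,"ty": -212,"tz": 0,"rx": 0,"ry": 0,"rz": 0,"claw": 0},{"tx": -160,"ty": -255,"tz": 0,"rx": 0,"ry": 0,"rz": 0,"claw": 0},{"tx": -187,"ty": -297,"tz": 0,"rx": 0,"ry": 0,"rz": 0,"claw": 0},{"tx": -214,"ty": -340,"tz": 0,"rx": 0,"ry": 0,"rz": 0,"claw": 0},{"tx": -240,"ty": -382,"tz": 0,"rx": 0,"ry": 0,"rz": 0,"claw": 0},{"tx": -267,"ty": -425,"tz": 0,"rx": 0,"ry": 0,"rz": 0,"claw": 0}]'

```text
time: 3.05
ee_pos: [0.5442, -0.2216, 0.5698]
ee_rot: [2.493, -1.907, -0.003]
contact_force: [0.7, -0.6, 0.7]
opening: 0.0002
```

```bash
python3 -W ignore st.py 25 -205 35
```

```text
t 3.05 pos [ 0.5442 -0.2216  0.5698] board mm [  23.6789 -205.254 ] j [ 0.4382  0.458  -0.2711  0.9683  0.1219  1.7313 -1.0928] F [ 0.7333 -0.4764 -0.707 ] open 0.0002
yaw err rad (rz to add) 0.0001777969980699017
delta tool mm [ -0.4069  -2.979  534.7818]
```

Emit:
step_arm --rows '[{"tx": 0,"ty": -1,"tz": 50,"rx": 0,"ry": 0,"rz": 0,"claw": 0},{"tx": 0,"ty": -1,"tz": 100,"rx": 0,"ry": 0,"rz": 0,"claw": 0},{"tx": 0,"ty": -1,"tz": 150,"rx": 0,"ry": 0,"rz": 0,"claw": 0},{"tx": 0,"ty": -1,"tz": 200,"rx": 0,"ry": 0,"rz": 0,"claw": 0},{"tx": 0,"ty": -1,"tz": 250,"rx": 0,"ry": 0,"rz": 0,"claw": 0},{"tx": 0,"ty": -1,"tz": 300,"rx": 0,"ry": 0,"rz": 0,"claw": 0},{"tx": 0,"ty": -1,"tz": 345,"rx": 0,"ry": 0,"rz": 0,"claw": 0},{"tx": 0,"ty": -1,"tz": 380,"rx": 0,"ry": 0,"rz": 0,"claw": 0},{"tx": 0,"ty": -1,"tz": 390,"rx": 0,"ry": 0,"rz": 0,"claw": 0},{"tx": 0,"ty": -1,"tz": 390,"rx": 0,"ry": 0,"rz": 0,"claw": 0}]'

```text
time: 4.05
ee_pos: [0.5423, -0.2212, 0.178]
ee_rot: [2.492, -1.906, -0.01]
contact_force: [0.0, 0.1, 0.3]
opening: -0.0004
```

```bash
python3 -W ignore st.py 25 -205 35
python3 - <<'E'
from h import *
q=load(); c=arm.get_calibration('wrist'); im=arm.capture('wrist')
for X in [(.063,q[3],.062),(.077,q[3],.062),(.063,q[3]-.045,.062),(.077,q[3]-.045,.062),(-.095,-.235,.022),(.063,-.235,.062),(.077,-.235,.062)]:
    p=proj(c,b2w(q,*X)); print(X,p)
    if 0<=p[0]<640 and 0<=p[1]<400: cv2.circle(im,tuple(int(round(a)) for a in p),4,(0,0,255),1)
cv2.imwrite('pics/w1.png',im)
for t in ('stop_face','loaf'): print(t,[(w2b(q,d['at'])*1000,d['at'],round(d['p'],2)) for d in arm.spot_in(t,'wrist')[:2]])
E
```

```text
t 4.05 pos [ 0.5423 -0.2212  0.178 ] board mm [  21.8901 -204.3295] j [ 0.4463  0.7115 -0.2396  1.7325  0.2358  0.7333 -1.2201] F [-0.1216 -0.0545 -0.3322] open -0.0004
yaw err rad (rz to add) 0.000510983985827222
delta tool mm [  1.0281  -4.1391 143.0102]
(0.063, np.float64(-0.09623627394575246), 0.062) [198.1874 146.8177]
(0.077, np.float64(-0.09623627394575246), 0.062) [196.1235 130.4896]
(0.063, np.float64(-0.14123627394575244), 0.062) [249.4948 146.6657]
(0.077, np.float64(-0.14123627394575244), 0.062) [248.2794 130.2415]
(-0.095, -0.235, 0.022) [348.5633 277.1629]
(0.063, -0.235, 0.062) [357.8337 146.7905]
(0.077, -0.235, 0.062) [358.4638 130.3257]
stop_face []
loaf [(array([16.3461, 50.3463]), [0.4703, 0.0232, 0.0642], 0.88), (array([ -23.3178, -343.6998]), [0.5351, -0.3675, 0.0865], 0.19)]
```

View pics/w1.png

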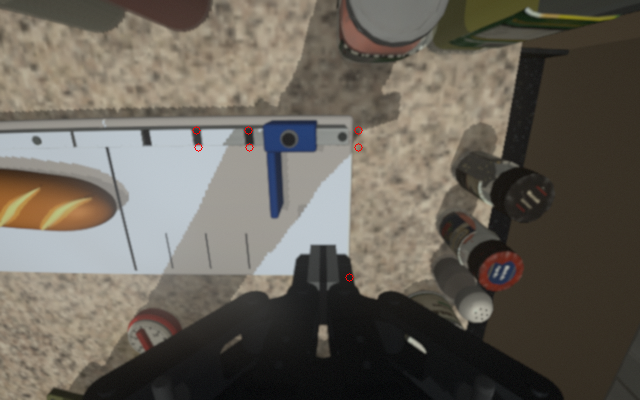

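The picture confirms the fit: the predicted notch circles land on the notches, and the plate runs from (268,152) to (283,217). The area right of the stop is clear, so I'll descend to the right of the plate.

Emit:
step_arm --rows '[{"tx": 0,"ty": -6,"tz": 45,"rx": 0,"ry": 0,"rz": 0,"claw": 0},{"tx": 0,"ty": -6,"tz": 90,"rx": 0,"ry": 0,"rz": 0,"claw": 0},{"tx": 0,"ty": -6,"tz": 120,"rx": 0,"ry": 0,"rz": 0,"claw": 0},{"tx": 0,"ty": -6,"tz": 136,"rx": 0,"ry": 0,"rz": 0,"claw": 0},{"tx": 0,"ty": -6,"tz": 140,"rx": 0,"ry": 0,"rz": 0,"claw": 0},{"tx": 0,"ty": -6,"tz": 140,"rx": 0,"ry": 0,"rz": 0,"claw": 0},{"tx": -6,"ty": -6,"tz": 140,"rx": 0,"ry": 0,"rz": 0,"claw": 0},{"tx": -12,"ty": -6,"tz": 140,"rx": 0,"ry": 0,"rz": 0,"claw": 0},{"tx": -18,"ty": -6,"tz": 140,"rx": 0,"ry": 0,"rz": 0,"claw": 0},{"tx": -20,"ty": -6,"tz": 140,"rx": 0,"ry": 0,"rz": 0,"claw": 0}]'

```text
time: 5.2
ee_pos: [0.5461, -0.2, 0.0422]
ee_rot: [2.496, -1.906, 0.003]
contact_force: [-0.1, 0.0, -0.1]
opening: -0.0003
```

```bash
python3 -W ignore st.py 28 -153 36
```

```text
t 5.2 pos [ 0.5461 -0.2     0.0422] board mm [  31.1275 -184.8976] j [ 0.3608  0.91   -0.1556  1.826   0.3026  0.4273 -1.3163] F [-0.0526  0.0393  0.0539] open -0.0003
yaw err rad (rz to add) 0.0016553901381029998
delta tool mm [-31.9131   3.0783   6.1816]
```

Emit:
step_arm --rows '[{"tx": -3,"ty": 0,"tz": 1,"rx": 0,"ry": 0,"rz": 0,"claw": 0},{"tx": -6,"ty": 0,"tz": 2,"rx": 0,"ry": 0,"rz": 0,"claw": 0},{"tx": -9,"ty": 1,"tz": 3,"rx": 0,"ry": 0,"rz": 0,"claw": 0},{"tx": -12,"ty": 1,"tz": 3,"rx": 0,"ry": 0,"rz": 0,"claw": 0},{"tx": -15,"ty": 1,"tz": 3,"rx": 0,"ry": 0,"rz": 0,"claw": 0},{"tx": -18,"ty": 1,"tz": 3,"rx": 0,"ry": 0,"rz": 0,"claw": 0},{"tx": -21,"ty": 1,"tz": 3,"rx": 0,"ry": 0,"rz": 0,"claw": 0},{"tx": -24,"ty": 1,"tz": 3,"rx": 0,"ry": 0,"rz": 0,"claw": 0}]'

```text
time: 6.0
ee_pos: [0.539, -0.1771, 0.0392]
ee_rot: [2.496, -1.907, 0.003]
contact_force: [1.8, -2.3, -1.6]
opening: 0.0001
```

```bash
python3 -W ignore st.py 28 -153 36
python3 - <<'E'
from h import *
q=load(); c=arm.get_calibration('top'); im=arm.capture('top'); cv2.imwrite('pics/t2.png',im)
m=cv2.inRange(cv2.cvtColor(im,cv2.COLOR_BGR2HSV),(105,120,60),(130,255,255))[160:250,260:380]
v,u=np.nonzero(m); P=np.array([w2b(q,atz(c,a+260,b+160,.07)) for a,b in zip(u,v)])*1000
print(len(P),P.min(0),P.max(0)); pl=P[P[:,0]<50]; print('plate',len(pl),pl.mean(0) if len(pl) else 0)
E
```

```text
t 6.0 pos [ 0.539  -0.1771  0.0392] board mm [  30.2467 -160.9292] j [ 0.3166  0.9045 -0.1391  1.8713  0.2987  0.3841 -1.3523] F [ 2.6573 -1.1754  1.6001] open 0.0001
yaw err rad (rz to add) 0.0013665084347857343
delta tool mm [-7.9386  2.239   3.1783]Traceback (most recent call last):
  File "<stdin>", line 5, in <module>
    return umr_minimum(a, axis, None, out, keepdims, initial, where)
ValueError: zero-size array to reduction operation minimum which has no identity
```

Emit:
step_arm --rows '[{"tx": -3,"ty": 0,"tz": 0,"rx": 0,"ry": 0,"rz": 0,"claw": 0},{"tx": -6,"ty": 0,"tz": 0,"rx": 0,"ry": 0,"rz": 0,"claw": 0},{"tx": -9,"ty": 0,"tz": 0,"rx": 0,"ry": 0,"rz": 0,"claw": 0},{"tx": -11,"ty": 0,"tz": 0,"rx": 0,"ry": 0,"rz": 0,"claw": 0},{"tx": -12,"ty": 0,"tz": 0,"rx": 0,"ry": 0,"rz": 0,"claw": 0}]'

```text
time: 6.55
ee_pos: [0.5353, -0.164, 0.0392]
ee_rot: [2.498, -1.905, 0.001]
contact_force: [1.3, -2.3, -1.1]
opening: 0.0001
```

```bash
python3 -W ignore st.py
cat > blue.py <<'E'
from h import *
import sys
q=load(); n=sys.argv[1]; c=arm.get_calibration(n); im=arm.capture(n); cv2.imwrite(sys.argv[2],im)
m=cv2.inRange(cv2.cvtColor(im,cv2.COLOR_BGR2HSV),(100,140,40),(130,255,255))
v,u=np.nonzero(m); P=np.array([w2b(q,atz(c,a,b,.062)) for a,b in zip(u,v)])*1000
k=(abs(P[:,1])<230)&(P[:,0]>-60)&(P[:,0]<110); P=P[k]
print(len(P),P.min(0),P.max(0)); pl=P[(P[:,0]<50)&(P[:,0]>0)]; print('plate',len(pl),pl.mean(0) if len(pl) else 0, 's est', (pl[:,1].mean()-18-q[3]*1000+90) if len(pl) else 0)
E
python3 blue.py wrist pics/w2.png
```

```text
t 6.55 pos [ 0.5353 -0.164   0.0392] board mm [  30.1504 -147.3568] j [ 0.2929  0.8998 -0.1332  1.8928  0.2949  0.3673 -1.3697] F [ 2.5268 -0.66    1.0658] open 0.0001
yaw err rad (rz to add) 0.0027889349324636673
7400 [  22.666  -171.0849] [  88.4183 -124.8148]
plate 801 [  39.0385 -130.7124] s est 37.52391402135595
```

View pics/w2.png

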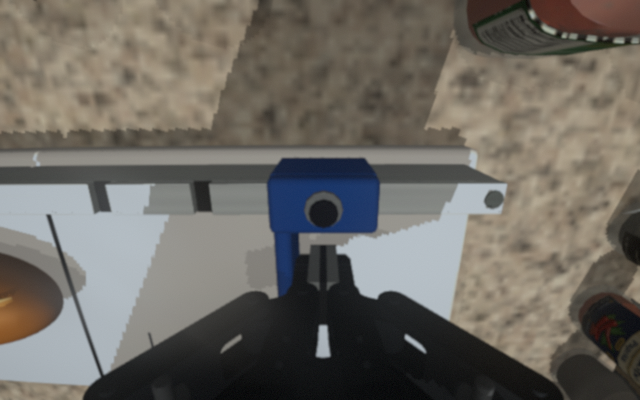

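The wrist view shows the saddle at cols 268–380 (centre ≈324), the middle notch at col 202 and the inner at col 100. That puts the stop about 7 mm short of the outer notch. I'll push through it slowly.

Emit:
step_arm --rows '[{"tx": -2,"ty": 0,"tz": 0,"rx": 0,"ry": 0,"rz": 0,"claw": 0},{"tx": -4,"ty": 0,"tz": 0,"rx": 0,"ry": 0,"rz": 0,"claw": 0},{"tx": -6,"ty": 0,"tz": 0,"rx": 0,"ry": 0,"rz": 0,"claw": 0},{"tx": -7,"ty": 0,"tz": 0,"rx": 0,"ry": 0,"rz": 0,"claw": 0},{"tx": -8,"ty": 0,"tz": 0,"rx": 0,"ry": 0,"rz": 0,"claw": 0}]'

```text
time: 7.1
ee_pos: [0.5329, -0.1571, 0.0391]
ee_rot: [2.496, -1.905, 0.001]
contact_force: [0.6, -4.1, -1.4]
opening: -0.0001
```

```bash
python3 -W ignore st.py
```

```text
t 7.1 pos [ 0.5329 -0.1571  0.0391] board mm [  29.613  -140.0303] j [ 0.2777  0.8971 -0.1273  1.9059  0.2927  0.3563 -1.3812] F [4.1166 0.5533 1.4146] open -0.0001
yaw err rad (rz to add) 0.002165432346437152
```

Emit:
step_arm --rows '[{"tx": -1,"ty": 0,"tz": 0,"rx": 0,"ry": 0,"rz": 0,"claw": 0},{"tx": -2,"ty": 0,"tz": 0,"rx": 0,"ry": 0,"rz": 0,"claw": 0},{"tx": -3,"ty": 0,"tz": 0,"rx": 0,"ry": 0,"rz": 0,"claw": 0}]'

```text
time: 7.4
ee_pos: [0.5328, -0.1568, 0.0392]
ee_rot: [2.493, -1.907, 0.006]
contact_force: [2.7, -8.2, -3.3]
opening: -0.0003
```

Emit:
step_arm --rows '[{"tx": -1,"ty": 0,"tz": 0,"rx": 0,"ry": 0,"rz": 0,"claw": 0},{"tx": -2,"ty": 0,"tz": 0,"rx": 0,"ry": 0,"rz": 0,"claw": 0},{"tx": -3,"ty": 0,"tz": 0,"rx": 0,"ry": 0,"rz": 0,"claw": 0}]'

```text
time: 7.7
ee_pos: [0.5328, -0.1567, 0.0392]
ee_rot: [2.49, -1.909, 0.012]
contact_force: [2.6, -10.0, -5.1]
opening: -0.0001
```

```bash
python3 -W ignore st.py; python3 blue.py wrist pics/w3.png
```

```text
t 7.7 pos [ 0.5328 -0.1567  0.0392] board mm [  29.6095 -139.6704] j [ 0.2678  0.8954 -0.1169  1.9121  0.2933  0.3463 -1.3901] F [10.3292  0.0803  5.2228] open -0.0001
yaw err rad (rz to add) -0.002031443123162595
7332 [  22.7937 -163.4879] [  88.1963 -117.1926]
plate 791 [  38.8747 -122.9718] s est 45.26451302194934
```

It's home in the outer notch: force is rising, image s≈45.3 and contact is at TCP board y≈-139.7. So the middle notch should come at about -94.9. Now I'll push it out of the outer one.

Emit:
step_arm --rows '[{"tx": -3,"ty": 0,"tz": 0,"rx": 0,"ry": 0,"rz": 0,"claw": 0},{"tx": -5,"ty": 0,"tz": 0,"rx": 0,"ry": 0,"rz": 0,"claw": 0},{"tx": -7,"ty": 0,"tz": 0,"rx": 0,"ry": 0,"rz": 0,"claw": 0},{"tx": -8,"ty": 0,"tz": 0,"rx": 0,"ry": 0,"rz": 0,"claw": 0},{"tx": -8,"ty": 0,"tz": 0,"rx": 0,"ry": 0,"rz": 0,"claw": 0}]'

```text
time: 8.25
ee_pos: [0.5305, -0.1485, 0.0391]
ee_rot: [2.49, -1.909, 0.011]
contact_force: [-0.0, -2.3, -0.6]
opening: -0.0003
```

```bash
python3 -W ignore st.py 28 -100 37
```

```text
t 8.25 pos [ 0.5305 -0.1485  0.0391] board mm [  29.5209 -131.077 ] j [ 0.2517  0.8928 -0.1126  1.9252  0.2903  0.3356 -1.4016] F [2.162  0.6285 0.6467] open -0.0003
yaw err rad (rz to add) -0.0017518626118864901
delta tool mm [-31.0901   1.5773   1.8856]
```

Emit:
step_arm --rows '[{"tx": -3,"ty": 0,"tz": 0,"rx": 0,"ry": 0,"rz": 0,"claw": 0},{"tx": -6,"ty": 0,"tz": 0,"rx": 0,"ry": 0,"rz": 0,"claw": 0},{"tx": -9,"ty": 0,"tz": 0,"rx": 0,"ry": 0,"rz": 0,"claw": 0},{"tx": -12,"ty": 0,"tz": 0,"rx": 0,"ry": 0,"rz": 0,"claw": 0},{"tx": -15,"ty": 0,"tz": 0,"rx": 0,"ry": 0,"rz": 0,"claw": 0},{"tx": -18,"ty": 0,"tz": 0,"rx": 0,"ry": 0,"rz": 0,"claw": 0},{"tx": -21,"ty": 0,"tz": 0,"rx": 0,"ry": 0,"rz": 0,"claw": 0},{"tx": -24,"ty": 0,"tz": 0,"rx": 0,"ry": 0,"rz": 0,"claw": 0},{"tx": -26,"ty": 0,"tz": 0,"rx": 0,"ry": 0,"rz": 0,"claw": 0},{"tx": -27,"ty": 0,"tz": 0,"rx": 0,"ry": 0,"rz": 0,"claw": 0}]'

```text
time: 9.25
ee_pos: [0.5233, -0.1219, 0.0389]
ee_rot: [2.491, -1.908, 0.01]
contact_force: [0.8, -1.8, 2.0]
opening: 0.0001
```

```bash
python3 -W ignore st.py 28 -95 37;  python3 blue.py wrist pics/w4.png
```

```text
t 9.25 pos [ 0.5233 -0.1219  0.0389] board mm [  29.5412 -103.5459] j [ 0.1968  0.8852 -0.097   1.9658  0.2794  0.3003 -1.4394] F [ 1.9365 -0.3519 -2.0014] open 0.0001
yaw err rad (rz to add) -0.0013113878283892801
delta tool mm [-8.558   1.5537  1.8575]
7420 [  22.3805 -127.1656] [ 87.8462 -80.8952]
plate 792 [ 38.5686 -86.7089] s est 81.52736918197809
```

Consistent: 8.5 mm left. Now slow rows up to home.

Emit:
step_arm --rows '[{"tx": -1.5,"ty": 0,"tz": 0,"rx": 0,"ry": 0,"rz": 0,"claw": 0},{"tx": -3,"ty": 0,"tz": 0,"rx": 0,"ry": 0,"rz": 0,"claw": 0},{"tx": -4.5,"ty": 0,"tz": 0,"rx": 0,"ry": 0,"rz": 0,"claw": 0},{"tx": -6,"ty": 0,"tz": 0,"rx": 0,"ry": 0,"rz": 0,"claw": 0},{"tx": -7,"ty": 0,"tz": 0,"rx": 0,"ry": 0,"rz": 0,"claw": 0},{"tx": -8,"ty": 0,"tz": 0,"rx": 0,"ry": 0,"rz": 0,"claw": 0}]'

```text
time: 9.9
ee_pos: [0.5214, -0.114, 0.0387]
ee_rot: [2.491, -1.908, 0.01]
contact_force: [0.5, -2.2, -1.5]
opening: 0.0004
```

```bash
python3 -W ignore st.py 28 -95 37;  python3 blue.py wrist pics/w5.png
```

```text
t 9.9 pos [ 0.5214 -0.114   0.0387] board mm [ 29.7986 -95.4096] j [ 0.18    0.8835 -0.0924  1.9769  0.2759  0.2899 -1.4505] F [2.2339 0.0581 1.5658] open 0.0004
yaw err rad (rz to add) -0.0010110624631624967
delta tool mm [-0.4207  1.8008  1.7332]
7435 [  22.7421 -118.9831] [ 88.0869 -72.7265]
plate 805 [ 38.9009 -78.5804] s est 89.65589079739584
```

Emit:
step_arm --rows '[{"tx": -0.7,"ty": 0,"tz": 0,"rx": 0,"ry": 0,"rz": 0,"claw": 0},{"tx": -1,"ty": 0,"tz": 0,"rx": 0,"ry": 0,"rz": 0,"claw": 0}]'

```text
time: 10.15
ee_pos: [0.5213, -0.1138, 0.0388]
ee_rot: [2.49, -1.909, 0.012]
contact_force: [0.6, -3.0, -1.1]
opening: 0.0003
```

Emit:
step_arm --rows '[{"tx": -0.7,"ty": 0,"tz": 0,"rx": 0,"ry": 0,"rz": 0,"claw": 0},{"tx": -1,"ty": 0,"tz": 0,"rx": 0,"ry": 0,"rz": 0,"claw": 0}]'

```text
time: 10.35
ee_pos: [0.5213, -0.1138, 0.0388]
ee_rot: [2.489, -1.909, 0.013]
contact_force: [1.8, -4.0, -1.3]
opening: 0.0003
```

```bash
python3 -W ignore st.py 28 -95 37;  python3 blue.py wrist pics/w6.png
```

```text
t 10.35 pos [ 0.5213 -0.1138  0.0388] board mm [ 29.7399 -95.1806] j [ 0.1762  0.883  -0.0888  1.9788  0.2755  0.287  -1.4535] F [ 4.3473 -0.7334  1.3229] open 0.0003
yaw err rad (rz to add) -0.002716699265739006
delta tool mm [-0.1934  1.743   1.8017]
7416 [  22.7339 -118.8022] [ 88.0615 -72.5435]
plate 795 [ 38.9289 -78.3466] s est 89.8896908899864
```

Force rises with no motion, TCP y=-95.2 (expected about -95) and image s≈89.9, so the stop is home in the middle notch. Back off, lift and go over in front of the loaf.

Emit:
step_arm --rows '[{"tx": 5,"ty": 0,"tz": 0,"rx": 0,"ry": 0,"rz": 0,"claw": 0},{"tx": 15,"ty": 0,"tz": 0,"rx": 0,"ry": 0,"rz": 0,"claw": 0},{"tx": 20,"ty": 5,"tz": 0,"rx": 0,"ry": 0,"rz": 0,"claw": 0},{"tx": 20,"ty": 5,"tz": -45,"rx": 0,"ry": 0,"rz": 0,"claw": 0},{"tx": 20,"ty": 5,"tz": -90,"rx": 0,"ry": 0,"rz": 0,"claw": 0},{"tx": 10,"ty": 15,"tz": -130,"rx": 0,"ry": 0,"rz": 0,"claw": 0},{"tx": -30,"ty": 30,"tz": -140,"rx": 0,"ry": 0,"rz": 0,"claw": 0},{"tx": -75,"ty": 42,"tz": -140,"rx": 0,"ry": 0,"rz": 0,"claw": 40},{"tx": -120,"ty": 56,"tz": -140,"rx": 0,"ry": 0,"rz": 0,"claw": 85},{"tx": -160,"ty": 72,"tz": -140,"rx": 0,"ry": 0,"rz": 0,"claw": 85}]'

```text
time: 11.4
ee_pos: [0.4085, 0.0249, 0.1775]
ee_rot: [2.49, -1.91, 0.013]
contact_force: [-0.3, 0.8, 0.5]
opening: 0.0433
```

```bash
python3 -W ignore st.py -42 85 30;  python3 blue.py top pics/t7.png
python3 - <<'E'
from h import *
q=load(); c=arm.get_calibration('wrist'); im=arm.capture('wrist')
for X in [(.063,q[3],.062),(.077,q[3],.062),(.070,q[3],.081),(.065,q[3]+.014,.064),(.003,q[3]+.014,.064),(.003,q[3]+.022,.064)]:
    p=proj(c,b2w(q,*X))
    cv2.circle(im,tuple(int(round(a)) for a in p),3,(0,0,255),1)
m=arm.outline_of('loaf','wrist'); 
if m:
    m=m[0]['pixels']; v,u=np.nonzero(m); P=np.array([w2b(q,atz(c,a,b,.0475)) for a,b in zip(u,v)])*1000
    r=cv2.minAreaRect(P.astype(np.float32)); print(r); print(P.min(0),P.max(0))
cv2.imwrite('pics/w7.png',im)
E
```

```text
t 11.4 pos [0.4085 0.0249 0.1775] board mm [-42.8306  68.1167] j [-0.0959  0.5276 -0.128   2.2493  0.202   0.3724 -1.7036] F [-0.8923  0.1055 -0.5268] open 0.0433
yaw err rad (rz to add) -0.002528160972927773
delta tool mm [-18.1963  -0.4507 147.3169]
85 [  56.3481 -114.1968] [ 82.093  -77.0678]
plate 0 0 s est 0
((8.790124893188477, 109.60637664794922), (209.49147033691406, 61.748600006103516), 82.73420715332031)
[-23.5266   5.1015] [ 42.6761 214.3067]
```

View pics/w7.png

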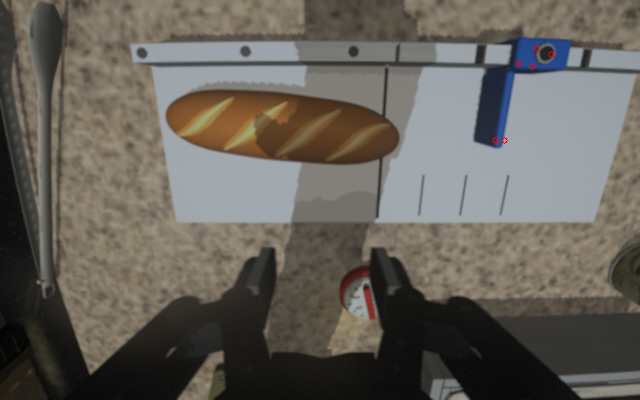

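The view shows the saddle at (545,53) matching the predicted middle-home overlay. The loaf runs from (167,115) to (398,138), with its nose farther from the rail. Descend in front of the loaf.

Emit:
step_arm --rows '[{"tx": -17,"ty": 2,"tz": 0,"rx": 0,"ry": 0,"rz": 0,"claw": 85},{"tx": -17,"ty": 2,"tz": 0,"rx": 0,"ry": 0,"rz": 0,"claw": 85},{"tx": -17,"ty": 3,"tz": 40,"rx": 0,"ry": 0,"rz": 0,"claw": 85},{"tx": -17,"ty": 3,"tz": 80,"rx": 0,"ry": 0,"rz": 0,"claw": 85},{"tx": -17,"ty": 3,"tz": 110,"rx": 0,"ry": 0,"rz": 0,"claw": 85},{"tx": -17,"ty": 3,"tz": 130,"rx": 0,"ry": 0,"rz": 0,"claw": 85},{"tx": -17,"ty": 3,"tz": 142,"rx": 0,"ry": 0,"rz": 0,"claw": 85},{"tx": -17,"ty": 3,"tz": 146,"rx": 0,"ry": 0,"rz": 0,"claw": 85},{"tx": -17,"ty": 3,"tz": 146,"rx": 0,"ry": 0,"rz": 0,"claw": 85}]'

```text
time: 12.45
ee_pos: [0.414, 0.0392, 0.0407]
ee_rot: [2.484, -1.888, -0.016]
contact_force: [-1.2, -0.7, 0.1]
opening: 0.085
```

```bash
python3 -W ignore st.py -6 85 30
```

```text
t 12.45 pos [0.414  0.0392 0.0407] board mm [-33.8107  80.5618] j [-0.183   0.8479 -0.0442  2.2987  1.138   0.0435 -2.6509] F [ 0.3319  1.331  -0.0873] open 0.085
yaw err rad (rz to add) 0.005967973942130584
delta tool mm [ -4.3228 -28.0767  10.073 ]
```

Joints 6 and 7 are near their limits here, but moving towards the rail should relieve them. I'll advance gently.

Emit:
step_arm --rows '[{"tx": -1,"ty": -3,"tz": 0,"rx": 0,"ry": 0,"rz": 0,"claw": 85},{"tx": -2,"ty": -6,"tz": 1,"rx": 0,"ry": 0,"rz": 0,"claw": 85},{"tx": -3,"ty": -9,"tz": 2,"rx": 0,"ry": 0,"rz": 0,"claw": 85},{"tx": -4,"ty": -12,"tz": 4,"rx": 0,"ry": 0,"rz": 0,"claw": 85}]'

```text
time: 12.85
ee_pos: [0.4225, 0.0439, 0.0376]
ee_rot: [2.475, -1.891, -0.014]
contact_force: [-10.6, -3.0, 39.1]
opening: 0.0848
```

```bash
python3 -W ignore st.py -6 85 30
```

```text
t 12.85 pos [0.4225 0.0439 0.0376] board mm [-24.3884  82.8505] j [-0.1492  0.8547 -0.1149  2.2681  1.1107  0.1079 -2.6405] F [  0.5015  12.0264 -38.7912] open 0.0848
yaw err rad (rz to add) 0.0010719444082825029
delta tool mm [ -2.1942 -18.5851   7.1168]
```

Unexpected 39 N upward: the open (retracted) fingertips rode onto the loaf's shoulder. I'll back off and up at once, then come in lower with narrower fingers and the tips tilted towards the rail.

Emit:
step_arm --rows '[{"tx": 0,"ty": 2,"tz": -12,"rx": 0,"ry": 0,"rz": 0,"claw": 85},{"tx": 0,"ty": 4,"tz": -40,"rx": 0,"ry": 0,"rz": 0,"claw": 85},{"tx": 0,"ty": 10,"tz": -80,"rx": 0,"ry": 0,"rz": 0,"claw": 45},{"tx": 0,"ty": 18,"tz": -110,"rx": 0.05,"ry": 0,"rz": 0,"claw": 45},{"tx": 0,"ty": 26,"tz": -110,"rx": 0.12,"ry": 0,"rz": 0,"claw": 45},{"tx": 0,"ty": 26,"tz": -110,"rx": 0.17,"ry": 0,"rz": 0,"claw": 45},{"tx": 0,"ty": 26,"tz": -110,"rx": 0.17,"ry": 0,"rz": 0,"claw": 45}]'

```text
time: 13.55
ee_pos: [0.4011, 0.0368, 0.1524]
ee_rot: [-2.411, 1.845, -0.144]
contact_force: [-0.3, -0.2, -0.2]
opening: 0.0449
```

```bash
python3 -W ignore st.py -48 85 36
cat > loaf.py <<'E'
from h import *
import sys
q=load()
for n in sys.argv[1:]:
    c=arm.get_calibration(n); im=arm.capture(n); cv2.imwrite(f'pics/l_{n}_{arm.read_state()["time"]:.2f}.png',im)
    m=arm.outline_of('loaf',n)
    if m:
        v,u=np.nonzero(m[0]['pixels']); P=np.array([w2b(q,atz(c,a,b,.0475)) for a,b in zip(u,v)])*1000
        r=cv2.minAreaRect(P.astype(np.float32)); print(n,r,P.min(0),P.max(0),'mean',P.mean(0)); 
        hi=P[P[:,1]>P[:,1].max()-6].mean(0); lo=P[P[:,1]<P[:,1].min()+6].mean(0); print('tips',lo,hi)
E
python3 loaf.py wrist
```

```text
t 13.55 pos [0.4011 0.0368 0.1524] board mm [-46.9007  81.5949] j [-0.1717  0.5613 -0.0602  2.4234  1.1308  0.0432 -2.654 ] F [0.1236 0.3596 0.1463] open 0.0449
yaw err rad (rz to add) 0.0011099239764280004
delta tool mm [ -4.9423  17.1927 115.1107]
wrist ((11.98914909362793, 110.92169952392578), (209.813232421875, 59.86381149291992), 86.44478607177734) [-17.8267   6.2126] [ 42.7449 215.7285] mean [ 12.5296 111.2952]
tips [8.5045 9.6744] [ 15.8934 212.2247]
```

I had the tilt sign wrong: joint 6 is relieved by leaning the tips towards the base. I'll go up and out to get away from the wrist singularity and level the tool.

Emit:
step_arm --rows '[{"tx": 0,"ty": -15,"tz": -20,"rx": 0,"ry": 0,"rz": 0,"claw": 45},{"tx": 0,"ty": -30,"tz": -40,"rx": 0,"ry": 0,"rz": 0,"claw": 45},{"tx": 0,"ty": -50,"tz": -60,"rx": -0.05,"ry": 0,"rz": 0,"claw": 45},{"tx": 0,"ty": -70,"tz": -80,"rx": -0.1,"ry": 0,"rz": 0,"claw": 45},{"tx": 0,"ty": -80,"tz": -90,"rx": -0.2,"ry": 0,"rz": 0,"claw": 45},{"tx": 0,"ty": -80,"tz": -90,"rx": -0.3,"ry": 0,"rz": 0,"claw": 45},{"tx": 0,"ty": -80,"tz": -90,"rx": -0.37,"ry": 0,"rz": 0,"claw": 45},{"tx": 0,"ty": -80,"tz": -90,"rx": -0.37,"ry": 0,"rz": 0,"claw": 45}]'

```text
time: 14.45
ee_pos: [0.4682, 0.0606, 0.252]
ee_rot: [2.346, -1.793, -0.205]
contact_force: [-0.3, -0.2, 0.1]
opening: 0.0446
```

```bash
python3 -W ignore st.py -50 75 90; python3 loaf.py wrist; python3 -c "
from h import *
s=arm.read_state(); print(Ro.from_rotvec(s['ee_rot']).as_matrix())"
```

```text
t 14.45 pos [0.4682 0.0606 0.252 ] board mm [24.1484 86.9758] j [ 0.2247  0.6641 -0.7789  1.7704  0.4392  1.1469 -2.0332] F [ 0.1366  0.3547 -0.0446] open 0.0446
yaw err rad (rz to add) 0.000998067249328789
delta tool mm [ 11.7774  35.4263 174.6356]
wrist ((11.573760986328125, 111.53882598876953), (209.06024169921875, 63.950408935546875), 89.89848327636719) [-20.39     7.0171] [ 43.6448 216.0607] mean [ 12.7099 111.5329]
tips [ 7.1354 10.4721] [ 14.7267 212.6059]
[[ 0.264  -0.9395 -0.218 ]
 [-0.9645 -0.2563 -0.0638]
 [ 0.0041  0.2271 -0.9739]]
```

Emit:
step_arm --rows '[{"tx": -2,"ty": 12,"tz": 30,"rx": 0,"ry": 0,"rz": 0,"claw": 45},{"tx": -3,"ty": 20,"tz": 70,"rx": 0,"ry": 0,"rz": 0,"claw": 45},{"tx": -5,"ty": 26,"tz": 110,"rx": 0,"ry": 0,"rz": 0,"claw": 45},{"tx": -7,"ty": 32,"tz": 150,"rx": 0,"ry": 0,"rz": 0,"claw": 45},{"tx": -8,"ty": 35,"tz": 174,"rx": 0,"ry": 0,"rz": 0,"claw": 45},{"tx": -8,"ty": 35,"tz": 174,"rx": 0,"ry": 0,"rz": 0,"claw": 45}]'

```text
time: 15.15
ee_pos: [0.3898, 0.0463, 0.0897]
ee_rot: [2.343, -1.786, -0.208]
contact_force: [0.6, 0.2, 0.2]
opening: 0.045
```

```bash
python3 -W ignore st.py -50 95 34
```

```text
t 15.15 pos [0.3898 0.0463 0.0897] board mm [-55.3146  93.6943] j [ 0.1226  0.8305 -0.6022  2.134   0.7116  0.6591 -2.3178] F [-0.0218 -0.5963 -0.3558] open 0.045
yaw err rad (rz to add) 0.003456901657227963
delta tool mm [ -1.4291 -18.1577  52.9656]
```

Emit:
step_arm --rows '[{"tx": 0,"ty": -5,"tz": 20,"rx": 0,"ry": 0,"rz": 0,"claw": 45},{"tx": 0,"ty": -9,"tz": 40,"rx": 0,"ry": 0,"rz": 0,"claw": 45},{"tx": 0,"ty": -13,"tz": 53,"rx": 0,"ry": 0,"rz": 0,"claw": 45},{"tx": 0,"ty": -13,"tz": 53,"rx": 0,"ry": 0,"rz": 0,"claw": 45}]'

```text
time: 15.55
ee_pos: [0.3906, 0.0466, 0.0351]
ee_rot: [2.343, -1.786, -0.208]
contact_force: [-0.6, 0.5, 0.2]
opening: 0.045
```

```bash
python3 -W ignore st.py -20 95 34
```

```text
t 15.55 pos [0.3906 0.0466 0.0351] board mm [-54.4977  93.8027] j [ 0.0633  0.9268 -0.5043  2.1484  0.8299  0.5411 -2.4099] F [-0.5837  0.4582 -0.1266] open 0.045
yaw err rad (rz to add) 0.0033917558540319482
delta tool mm [ -1.0663 -33.8109  -6.9585]
```

Emit:
step_arm --rows '[{"tx": 0,"ty": -4,"tz": -1,"rx": 0,"ry": 0,"rz": 0,"claw": 45},{"tx": 0,"ty": -8,"tz": -2,"rx": 0,"ry": 0,"rz": 0,"claw": 45},{"tx": 0,"ty": -12,"tz": -3,"rx": 0,"ry": 0,"rz": 0,"claw": 45},{"tx": 0,"ty": -15,"tz": -3.5,"rx": 0,"ry": 0,"rz": 0,"claw": 45},{"tx": 0,"ty": -18,"tz": -4,"rx": 0,"ry": 0,"rz": 0,"claw": 45},{"tx": 0,"ty": -21,"tz": -5,"rx": 0,"ry": 0,"rz": 0,"claw": 45},{"tx": 0,"ty": -24,"tz": -5.5,"rx": 0,"ry": 0,"rz": 0,"claw": 45}]'

```text
time: 16.25
ee_pos: [0.4139, 0.0527, 0.0349]
ee_rot: [2.342, -1.785, -0.209]
contact_force: [-2.5, -0.9, 1.8]
opening: 0.0449
```

```bash
python3 -W ignore st.py -12 95 34; python3 loaf.py wrist
```

```text
t 16.25 pos [0.4139 0.0527 0.0349] board mm [-30.3444  93.605 ] j [ 0.0769  0.9417 -0.5344  2.076   0.7886  0.6073 -2.3577] F [ 0.2155  3.0299 -1.1512] open 0.0449
yaw err rad (rz to add) 0.0031454784760270504
delta tool mm [ -1.3283 -18.0559  -3.397 ]
wrist ((8.743537902832031, 112.99365234375), (218.51219177246094, 75.02701568603516), 87.60026550292969) [-28.5491   3.7278] [ 46.6743 222.3495] mean [ 13.8217 112.4876]
tips [6.765 7.286] [  9.7598 218.8539]
```

Emit:
step_arm --rows '[{"tx": 0,"ty": -3,"tz": -0.7,"rx": 0,"ry": 0,"rz": 0,"claw": 45},{"tx": 0,"ty": -6,"tz": -1.4,"rx": 0,"ry": 0,"rz": 0,"claw": 45},{"tx": 0,"ty": -9,"tz": -2,"rx": 0,"ry": 0,"rz": 0,"claw": 45},{"tx": 0,"ty": -12,"tz": -2.7,"rx": 0,"ry": 0,"rz": 0,"claw": 45},{"tx": 0,"ty": -14,"tz": -3.2,"rx": 0,"ry": 0,"rz": 0,"claw": 45}]'

```text
time: 16.85
ee_pos: [0.4282, 0.0569, 0.0347]
ee_rot: [2.343, -1.786, -0.209]
contact_force: [-1.3, -1.5, 1.4]
opening: 0.0453
```

```bash
python3 -W ignore st.py -12 95 34; python3 loaf.py wrist
```

```text
t 16.85 pos [0.4282 0.0569 0.0347] board mm [-15.5281  93.8555] j [ 0.0818  0.9512 -0.5487  2.0328  0.7686  0.643  -2.3302] F [ 1.1158  1.9594 -0.9508] open 0.0453
yaw err rad (rz to add) 0.003264488205765472
delta tool mm [-1.1326 -3.5948 -0.1583]
wrist ((21.65499496459961, 113.95954895019531), (73.14332580566406, 217.6873321533203), 0.10966285318136215) [-14.929    5.1229] [ 58.3333 222.7964] mean [ 26.8489 112.2695]
tips [24.1056  8.6437] [ 19.814 219.278]
```

Emit:
step_arm --rows '[{"tx": 0,"ty": -2,"tz": -0.5,"rx": 0,"ry": 0,"rz": 0,"claw": 45},{"tx": 0,"ty": -4,"tz": -1,"rx": 0,"ry": 0,"rz": 0,"claw": 45}]'

```text
time: 17.15
ee_pos: [0.4326, 0.0581, 0.0347]
ee_rot: [2.343, -1.786, -0.208]
contact_force: [-1.5, 0.4, 0.7]
opening: 0.0449
```

```bash
python3 -W ignore st.py -12 95 34; python3 loaf.py wrist
```

```text
t 17.15 pos [0.4326 0.0581 0.0347] board mm [-10.8946  93.9248] j [ 0.0831  0.9539 -0.5524  2.0199  0.7633  0.6527 -2.3225] F [-0.7768  1.434  -0.424 ] open 0.0449
yaw err rad (rz to add) 0.00306336231029014
delta tool mm [-1.0804  0.9159  0.9066]
wrist ((23.65224266052246, 114.19496154785156), (67.88201141357422, 217.951904296875), 0.2135409712791443) [-10.3142   5.2381] [ 57.8574 223.1803] mean [ 29.2312 112.7617]
tips [28.5744  8.7727] [ 24.8786 219.7011]
```

Emit:
step_arm --rows '[{"tx": 0,"ty": -1.5,"tz": -0.3,"rx": 0,"ry": 0,"rz": 0,"claw": 45},{"tx": 0,"ty": -3,"tz": -0.6,"rx": 0,"ry": 0,"rz": 0,"claw": 45}]'

```text
time: 17.45
ee_pos: [0.4346, 0.0588, 0.0346]
ee_rot: [2.342, -1.785, -0.21]
contact_force: [-6.0, -0.3, 2.9]
opening: 0.0448
```

Emit:
step_arm --rows '[{"tx": 0,"ty": -1,"tz": -0.2,"rx": 0,"ry": 0,"rz": 0,"claw": 45},{"tx": 0,"ty": -2,"tz": -0.4,"rx": 0,"ry": 0,"rz": 0,"claw": 45}]'

```text
time: 17.65
ee_pos: [0.4346, 0.0587, 0.0346]
ee_rot: [2.339, -1.783, -0.213]
contact_force: [-7.7, -0.9, 3.5]
opening: 0.045
```

```bash
python3 -W ignore st.py -12 95 34; python3 loaf.py wrist
```

```text
t 17.65 pos [0.4346 0.0587 0.0346] board mm [-8.859  93.9842] j [ 0.0842  0.9578 -0.5571  2.008   0.7548  0.6676 -2.3133] F [-1.1118  8.2509 -1.5487] open 0.045
yaw err rad (rz to add) 0.0032948557549845148
delta tool mm [-1.03    2.8953  1.3634]
wrist ((24.06165313720703, 114.47904205322266), (65.78154754638672, 217.8458251953125), 0.03368952125310898) [-8.8327  5.5575] [ 56.9735 223.4038] mean [ 29.7139 113.098 ]
tips [30.0332  9.0861] [ 26.2985 219.8651]
```

8 N against the rail with no motion: the loaf lies against the rail. Back off, lift, and level the tool.

Emit:
step_arm --rows '[{"tx": 0,"ty": 4,"tz": 1,"rx": 0,"ry": 0,"rz": 0,"claw": 45},{"tx": 0,"ty": 12,"tz": 3,"rx": 0,"ry": 0,"rz": 0,"claw": 45},{"tx": 0,"ty": 25,"tz": -34,"rx": 0,"ry": 0,"rz": 0,"claw": 20},{"tx": 0,"ty": 37,"tz": -75,"rx": 0,"ry": 0,"rz": 0,"claw": 0},{"tx": 0,"ty": 42,"tz": -120,"rx": 0.1,"ry": 0,"rz": 0,"claw": 0},{"tx": 0,"ty": 40,"tz": -150,"rx": 0.225,"ry": 0,"rz": 0,"claw": 0},{"tx": 0,"ty": 30,"tz": -165,"rx": 0.225,"ry": 0,"rz": 0,"claw": 0},{"tx": 0,"ty": 20,"tz": -165,"rx": 0.225,"ry": 0,"rz": 0,"claw": 0}]'

```text
time: 18.55
ee_pos: [0.4556, 0.0647, 0.2019]
ee_rot: [2.491, -1.899, -0.004]
contact_force: [-0.1, 0.3, 0.4]
opening: -0.0002
```

```bash
python3 -W ignore st.py 34 245 190; python3 loaf.py wrist
```

```text
t 18.55 pos [0.4556 0.0647 0.2019] board mm [12.9841 94.3045] j [ 0.2171  0.6124 -0.7276  2.0548  0.6259  0.7161 -2.2185] F [-0.2799  0.0202 -0.4153] open -0.0002
yaw err rad (rz to add) 0.0035240751384691318
delta tool mm [-150.6645  -21.6567   11.0896]
wrist ((32.74100875854492, 112.62535858154297), (58.36988067626953, 209.88235473632812), 0.13979998230934143) [3.4906 7.681 ] [ 62.0169 217.5624] mean [ 33.7749 112.3447]
tips [34.1016 11.0688] [ 32.644  214.0912]
```

The loaf is parallel and against the rail: mid (33,112.6), tips at y≈7.7 and 217.6. I'll move beyond its tail while turning the tool −90° to keep joint 7 mid-range.

Emit:
step_arm --rows '[{"tx": -15,"ty": -2,"tz": 0,"rx": 0,"ry": 0,"rz": -0.14,"claw": 0},{"tx": -30,"ty": -4,"tz": 0,"rx": 0,"ry": 0,"rz": -0.28,"claw": 0},{"tx": -45,"ty": -6,"tz": 0,"rx": 0,"ry": 0,"rz": -0.42,"claw": 0},{"tx": -60,"ty": -8,"tz": 0,"rx": 0,"ry": 0,"rz": -0.56,"claw": 0},{"tx": -75,"ty": -10,"tz": 0,"rx": 0,"ry": 0,"rz": -0.7,"claw": 0},{"tx": -90,"ty": -12,"tz": 0,"rx": 0,"ry": 0,"rz": -0.84,"claw": 0},{"tx": -105,"ty": -15,"tz": 0,"rx": 0,"ry": 0,"rz": -0.98,"claw": 0},{"tx": -120,"ty": -18,"tz": 0,"rx": 0,"ry": 0,"rz": -1.12,"claw": 0},{"tx": -135,"ty": -20,"tz": 0,"rx": 0,"ry": 0,"rz": -1.26,"claw": 0},{"tx": -150,"ty": -21,"tz": 0,"rx": 0,"ry": 0,"rz": -1.4,"claw": 0}]'

```text
time: 19.65
ee_pos: [0.4356, 0.2156, 0.1968]
ee_rot: [3.132, 0.16, -0.024]
contact_force: [0.6, 0.6, 0.1]
opening: 0.0002
```

```bash
python3 -W ignore st.py 34 245 100
```

```text
t 19.65 pos [0.4356 0.2156 0.1968] board mm [ 33.2101 245.1277] j [ 0.0705  0.7777 -1.0791  1.974   0.8488  0.9545 -1.3459] F [ 0.6181 -0.5494 -0.1131] open 0.0002
yaw err rad (rz to add) 1.4082115121551577
delta tool mm [ 2.3311 -0.4163 96.7921]
```

Emit:
step_arm --rows '[{"tx": 0,"ty": 0,"tz": 30,"rx": 0,"ry": 0,"rz": -0.13,"claw": 0},{"tx": 0,"ty": 0,"tz": 70,"rx": 0,"ry": 0,"rz": -0.163,"claw": 0},{"tx": 0,"ty": 0,"tz": 110,"rx": 0,"ry": 0,"rz": -0.163,"claw": 0},{"tx": 0,"ty": 0,"tz": 140,"rx": 0,"ry": 0,"rz": -0.163,"claw": 0},{"tx": 0,"ty": 0,"tz": 156,"rx": 0,"ry": 0,"rz": -0.163,"claw": 0},{"tx": 0,"ty": 0,"tz": 158,"rx": 0,"ry": 0,"rz": -0.163,"claw": 0}]'

```text
time: 20.25
ee_pos: [0.431, 0.2136, 0.0354]
ee_rot: [3.108, 0.415, -0.035]
contact_force: [-0.7, -0.6, 0.2]
opening: -0.0003
```

```bash
python3 -W ignore st.py 34 228 38
```

```text
t 20.25 pos [0.431  0.2136 0.0354] board mm [ 28.2564 244.4363] j [-0.0462  1.0289 -0.8813  2.0826  1.2678  0.7593 -1.5232] F [-0.8107  0.435  -0.1397] open -0.0003
yaw err rad (rz to add) 1.5717076727228811
delta tool mm [ 5.6677 16.4488 -2.718 ]
```

Emit:
step_arm --rows '[{"tx": 3,"ty": 0,"tz": -1,"rx": 0,"ry": 0,"rz": 0,"claw": 0},{"tx": 6,"ty": 4,"tz": -2,"rx": 0,"ry": 0,"rz": 0,"claw": 0},{"tx": 6,"ty": 8,"tz": -2,"rx": 0,"ry": 0,"rz": 0,"claw": 0},{"tx": 6,"ty": 12,"tz": -2,"rx": 0,"ry": 0,"rz": 0,"claw": 0},{"tx": 6,"ty": 15,"tz": -2,"rx": 0,"ry": 0,"rz": 0,"claw": 0},{"tx": 6,"ty": 18,"tz": -2,"rx": 0,"ry": 0,"rz": 0,"claw": 0},{"tx": 6,"ty": 22,"tz": -2,"rx": 0,"ry": 0,"rz": 0,"claw": 0},{"tx": 6,"ty": 26,"tz": -2,"rx": 0,"ry": 0,"rz": 0,"claw": 0},{"tx": 6,"ty": 30,"tz": -2,"rx": 0,"ry": 0,"rz": 0,"claw": 0},{"tx": 6,"ty": 34,"tz": -2,"rx": 0,"ry": 0,"rz": 0,"claw": 0}]'

```text
time: 21.25
ee_pos: [0.4459, 0.1825, 0.0374]
ee_rot: [3.109, 0.415, -0.035]
contact_force: [-1.3, 2.3, 2.0]
opening: 0.0001
```

```bash
python3 -W ignore st.py 34 165 38; python3 loaf.py scene top
```

```text
t 21.25 pos [0.4459 0.1825 0.0374] board mm [ 34.4238 210.4578] j [ 0.0241  1.0239 -0.8797  2.0806  1.2598  0.7587 -1.4447] F [-0.7274 -2.56   -1.9524] open 0.0001
yaw err rad (rz to add) 1.5718811364979022
delta tool mm [-0.4841 45.4585 -0.4778]
scene ((36.243797302246094, 94.22152709960938), (236.0926055908203, 70.23403930664062), 85.48150634765625) [  0.0993 -23.7226] [ 71.7624 212.4236] mean [34.6244 86.5192]
tips [ 28.1274 -20.2389] [ 42.4037 209.3443]
top ((25.35055160522461, 93.49523162841797), (205.27088928222656, 23.60905647277832), 86.25222778320312) [14.7072 -9.6633] [ 43.5344 196.0826] mean [ 26.8133 104.9639]
tips [27.5321 -6.5319] [ 32.7255 192.6626]
```

Emit:
step_arm --rows '[{"tx": 0,"ty": 4,"tz": 0,"rx": 0,"ry": 0,"rz": 0,"claw": 0},{"tx": 0,"ty": 8,"tz": 0,"rx": 0,"ry": 0,"rz": 0,"claw": 0},{"tx": 0,"ty": 12,"tz": 0,"rx": 0,"ry": 0,"rz": 0,"claw": 0},{"tx": 0,"ty": 16,"tz": 0,"rx": 0,"ry": 0,"rz": 0,"claw": 0},{"tx": 0,"ty": 20,"tz": 0,"rx": 0,"ry": 0,"rz": 0,"claw": 0},{"tx": 0,"ty": 24,"tz": 0,"rx": 0,"ry": 0,"rz": 0,"claw": 0},{"tx": 0,"ty": 28,"tz": 0,"rx": 0,"ry": 0,"rz": 0,"claw": 0},{"tx": 0,"ty": 32,"tz": 0,"rx": 0,"ry": 0,"rz": 0,"claw": 0},{"tx": 0,"ty": 36,"tz": 0,"rx": 0,"ry": 0,"rz": 0,"claw": 0},{"tx": 0,"ty": 39,"tz": 0,"rx": 0,"ry": 0,"rz": 0,"claw": 0}]'

```text
time: 22.45
ee_pos: [0.4561, 0.1432, 0.0372]
ee_rot: [3.106, 0.413, -0.036]
contact_force: [-0.4, 0.6, -0.7]
opening: -0.0001
```

```bash
python3 -W ignore st.py 34 147 38
python3 - <<'E'
from h import *
a=arm.capture('scene')[110:280,190:400]; b=arm.capture('top')[162:288,168:372]
a=cv2.resize(a,None,fx=3,fy=3,interpolation=cv2.INTER_CUBIC)
cv2.imwrite('pics/s8.png',a); cv2.imwrite('pics/t8.png',b)
E
```

```text
t 22.45 pos [0.4561 0.1432 0.0372] board mm [ 34.0636 169.8266] j [ 0.1009  1.0193 -0.8704  2.0905  1.2651  0.7518 -1.3745] F [-0.1965 -0.7016  0.6898] open -0.0001
yaw err rad (rz to add) 1.5706072503679975
delta tool mm [-0.0768 22.8305 -0.7342]
```

View pics/s8.png

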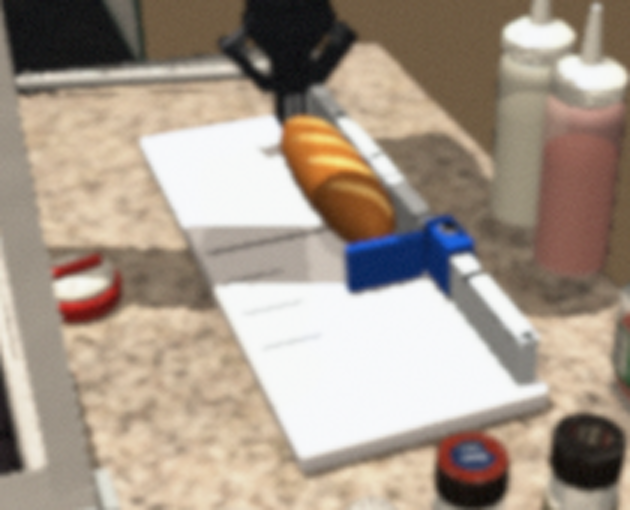

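The scene crop shows the loaf along the rail with its nose (≈(365,230)) near the blue plate. I'll continue, slowing at the end.

Emit:
step_arm --rows '[{"tx": 0,"ty": 3,"tz": 0,"rx": 0,"ry": 0,"rz": 0,"claw": 0},{"tx": 0,"ty": 6,"tz": 0,"rx": 0,"ry": 0,"rz": 0,"claw": 0},{"tx": 0,"ty": 9,"tz": 0,"rx": 0,"ry": 0,"rz": 0,"claw": 0},{"tx": 0,"ty": 12,"tz": 0,"rx": 0,"ry": 0,"rz": 0,"claw": 0},{"tx": 0,"ty": 15,"tz": 0,"rx": 0,"ry": 0,"rz": 0,"claw": 0},{"tx": 0,"ty": 17,"tz": 0,"rx": 0,"ry": 0,"rz": 0,"claw": 0}]'

```text
time: 23.15
ee_pos: [0.4607, 0.1262, 0.0372]
ee_rot: [3.106, 0.412, -0.036]
contact_force: [0.5, 0.6, -0.1]
opening: -0.0001
```

Emit:
step_arm --rows '[{"tx": 0,"ty": 1,"tz": 0,"rx": 0,"ry": 0,"rz": 0,"claw": 0},{"tx": 0,"ty": 2,"tz": 0,"rx": 0,"ry": 0,"rz": 0,"claw": 0}]'

```text
time: 23.35
ee_pos: [0.4613, 0.1241, 0.0372]
ee_rot: [3.106, 0.412, -0.036]
contact_force: [-0.1, 1.1, -1.1]
opening: 0.0
```

```bash
python3 -W ignore st.py 34 147 38; python3 loaf.py wrist; python3 blue.py wrist pics/w9.png
```

```text
t 23.35 pos [0.4613 0.1241 0.0372] board mm [ 34.0542 150.1106] j [ 0.1393  1.0174 -0.8666  2.0918  1.2652  0.7493 -1.3359] F [ 0.1931 -1.1009  1.1281] open 0.0
yaw err rad (rz to add) 1.569690732272999
delta tool mm [-0.0683  3.1147 -0.7383]
wrist ((33.85710144042969, 101.20269775390625), (23.64818000793457, 8.096487045288086), 89.53839874267578) [29.7257 89.3975] [ 37.8365 113.0189] mean [ 33.5936 100.3349]
tips [33.5819 92.3478] [ 33.5977 109.9409]Traceback (most recent call last):
  File "blue.py", line 6, in <module>
    k=(abs(P[:,1])<230)&(P[:,0]>-60)&(P[:,0]<110); P=P[k]
           ~^^^^^
IndexError: too many indices for array: array is 1-dimensional, but 2 were indexed
```

Emit:
step_arm --rows '[{"tx": 0,"ty": 0.7,"tz": 0,"rx": 0,"ry": 0,"rz": 0,"claw": 0},{"tx": 0,"ty": 1.4,"tz": 0,"rx": 0,"ry": 0,"rz": 0,"claw": 0}]'

```text
time: 23.7
ee_pos: [0.4616, 0.1228, 0.0372]
ee_rot: [3.105, 0.412, -0.036]
contact_force: [-0.6, 1.2, -0.6]
opening: 0.0002
```

Emit:
step_arm --rows '[{"tx": 0,"ty": 0.5,"tz": 0,"rx": 0,"ry": 0,"rz": 0,"claw": 0},{"tx": 0,"ty": 1,"tz": 0,"rx": 0,"ry": 0,"rz": 0,"claw": 0}]'

```text
time: 23.9
ee_pos: [0.4619, 0.1219, 0.0372]
ee_rot: [3.105, 0.412, -0.036]
contact_force: [-0.5, 0.4, -0.8]
opening: 0.0
```

Emit:
step_arm --rows '[{"tx": 0,"ty": 0.4,"tz": 0,"rx": 0,"ry": 0,"rz": 0,"claw": 0},{"tx": 0,"ty": 0.8,"tz": 0,"rx": 0,"ry": 0,"rz": 0,"claw": 0}]'

```text
time: 24.1
ee_pos: [0.462, 0.1214, 0.0373]
ee_rot: [3.106, 0.412, -0.036]
contact_force: [-0.7, 1.5, -1.2]
opening: 0.0003
```

Emit:
step_arm --rows '[{"tx": 0,"ty": 0.5,"tz": 0,"rx": 0,"ry": 0,"rz": 0,"claw": 0},{"tx": 0,"ty": 1,"tz": 0,"rx": 0,"ry": 0,"rz": 0,"claw": 0}]'

```text
time: 24.3
ee_pos: [0.4621, 0.1212, 0.0373]
ee_rot: [3.108, 0.414, -0.036]
contact_force: [-0.7, 4.2, -0.3]
opening: -0.0002
```

Emit:
step_arm --rows '[{"tx": 0,"ty": 0.5,"tz": 0,"rx": 0,"ry": 0,"rz": 0,"claw": 0},{"tx": 0,"ty": 1,"tz": 0,"rx": 0,"ry": 0,"rz": 0,"claw": 0}]'

```text
time: 24.5
ee_pos: [0.4622, 0.1211, 0.0374]
ee_rot: [3.109, 0.415, -0.036]
contact_force: [-2.1, 4.9, -1.6]
opening: 0.0001
```

```bash
python3 -W ignore st.py 34 147 38;python3 - <<'E'
from h import *
a=arm.capture('scene')[140:250,250:390]
cv2.imwrite('pics/s9.png',cv2.resize(a,None,fx=5.5,fy=5.4,interpolation=cv2.INTER_CUBIC))
E
```

```text
t 24.5 pos [0.4622 0.1211 0.0374] board mm [ 34.1843 146.9337] j [ 0.149   1.0174 -0.8677  2.0919  1.2645  0.7466 -1.3247] F [-0.7457 -5.2461  1.5651] open 0.0001
yaw err rad (rz to add) 1.5713133145679283
delta tool mm [-0.1973 -0.0655 -0.5595]
```

View pics/s9.png

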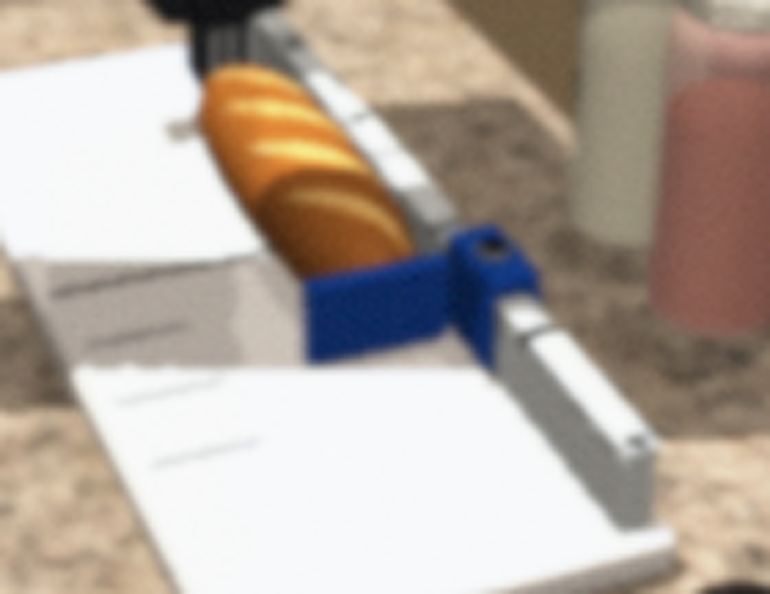

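Contact: 5 N with no motion, TCP y 146.9 against a predicted 146.5, and the loaf end is against the plate. Now retreat, lift and check from above.

Emit:
step_arm --rows '[{"tx": 0,"ty": -5,"tz": 0,"rx": 0,"ry": 0,"rz": 0,"claw": 0},{"tx": 0,"ty": -15,"tz": 0,"rx": 0,"ry": 0,"rz": 0,"claw": 0},{"tx": 0,"ty": -20,"tz": 0,"rx": 0,"ry": 0,"rz": 0,"claw": 0},{"tx": 0,"ty": -20,"tz": -45,"rx": 0,"ry": 0,"rz": 0,"claw": 0},{"tx": 0,"ty": -20,"tz": -90,"rx": 0,"ry": 0,"rz": 0,"claw": 0},{"tx": 0,"ty": -20,"tz": -140,"rx": 0,"ry": 0,"rz": 0,"claw": 0},{"tx": 0,"ty": 10,"tz": -170,"rx": 0,"ry": 0,"rz": 0,"claw": 0},{"tx": 0,"ty": 50,"tz": -190,"rx": 0,"ry": 0,"rz": 0,"claw": 0},{"tx": -20,"ty": 60,"tz": -200,"rx": 0,"ry": 0,"rz": 0,"claw": 0},{"tx": -20,"ty": 60,"tz": -200,"rx": 0,"ry": 0,"rz": 0,"claw": 0}]'

```text
time: 25.55
ee_pos: [0.462, 0.0567, 0.2387]
ee_rot: [3.107, 0.409, -0.037]
contact_force: [-0.6, 0.7, -1.0]
opening: -0.0003
```

```bash
python3 -W ignore st.py; python3 loaf.py wrist
python3 - <<'E'
from h import *
q=load(); c=arm.get_calibration('wrist'); im=arm.capture('wrist')
for X in [(.070,q[3],.081),(.065,q[3]+.022,.064),(.003,q[3]+.014,.064),(.003,q[3]+.022,.064),(.034,q[3]+.022,.049),(.070,q[3]-.045,.062),(.070,q[3]+.045,.062)]:
    p=proj(c,b2w(q,*X)); print(p)
    cv2.circle(im,tuple(int(round(a)) for a in p),3,(0,0,255),1)
cv2.imwrite('pics/w10.png',im)
E
```

```text
t 25.55 pos [0.462  0.0567 0.2387] board mm [17.1429 84.873 ] j [ 0.4561  0.7115 -1.1585  1.974   0.772   1.023  -0.8166] F [-0.3403 -0.842   1.0124] open -0.0003
yaw err rad (rz to add) 1.5680797974508167
wrist ((33.48066711425781, 39.29265213012695), (59.64164352416992, 191.34182739257812), 2.611858367919922) [  3.6522 -55.5631] [ 63.6278 134.9473] mean [35.1775 54.714 ]
tips [ 53.6219 -52.5286] [ 33.0648 131.5881]
[367.1758 323.9213]
[362.6374 300.5101]
[313.915  304.9511]
[313.8613 299.7845]
[337.9375 292.9135]
[363.7577 340.453 ]
[367.3659 284.283 ]
```

View pics/w10.png

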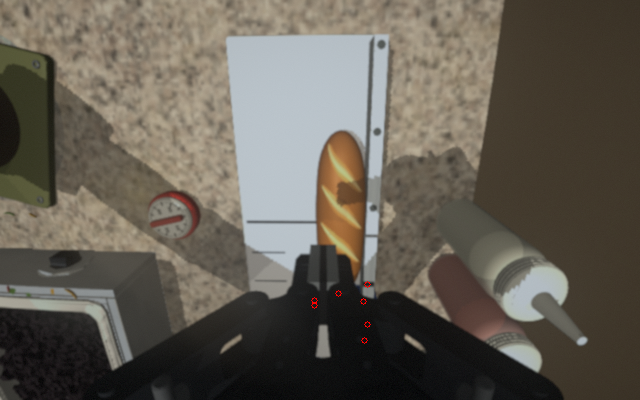

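The tail is at y 134.9 (expected about 135.8) and the loaf lies along the rail. The fingers hide the stop, so I'll move aside for a last overhead check.

Emit:
step_arm --rows '[{"tx": -20,"ty": -40,"tz": -20,"rx": 0,"ry": 0,"rz": 0,"claw": 0},{"tx": -40,"ty": -80,"tz": -20,"rx": 0,"ry": 0,"rz": 0,"claw": 0},{"tx": -40,"ty": -120,"tz": -20,"rx": 0,"ry": 0,"rz": 0,"claw": 0},{"tx": -40,"ty": -160,"tz": -20,"rx": 0,"ry": 0,"rz": 0,"claw": 0},{"tx": -40,"ty": -160,"tz": -20,"rx": 0,"ry": 0,"rz": 0,"claw": 0}]'

```text
time: 26.2
ee_pos: [0.3807, 0.2117, 0.2595]
ee_rot: [-3.11, -0.435, 0.033]
contact_force: [-0.1, -0.6, -0.0]
opening: 0.0001
```

```bash
python3 -W ignore st.py; python3 loaf.py top; python3 blue.py top pics/t10.png
python3 - <<'E'
from h import *
q=load(); c=arm.get_calibration('top'); im=cv2.imread('pics/t10.png'); k=3.9
cr=cv2.resize(im[162:288,168:372],None,fx=k,fy=k,interpolation=cv2.INTER_CUBIC)
for X in [(.070,q[3],.081),(.003,q[3]+.014,.064),(.003,q[3]+.022,.064),(.070,q[3]-.045,.062),(.070,q[3]+.045,.062),(-.03,q[3]+.022,.022)]:
    p=proj(c,b2w(q,*X)); p=((p[0]+.5-168)*k,(p[1]+.5-162)*k); cv2.circle(cr,tuple(int(round(a)) for a in p),3,(0,0,255),1)
cv2.imwrite('pics/t10c.png',cr)
E
```

```text
t 26.2 pos [0.3807 0.2117 0.2595] board mm [-20.8728 255.7081] j [ 0.1173  0.633  -1.1731  2.028   0.6946  0.979  -1.1387] F [-0.245   0.5816  0.0243] open 0.0001
yaw err rad (rz to add) 1.5838192713294523
93 [  31.509  -114.7772] [ 82.093  -77.1813]
plate 2 [ 32.7174 -77.475 ] s est 90.76126904608111
```

View pics/t10c.png

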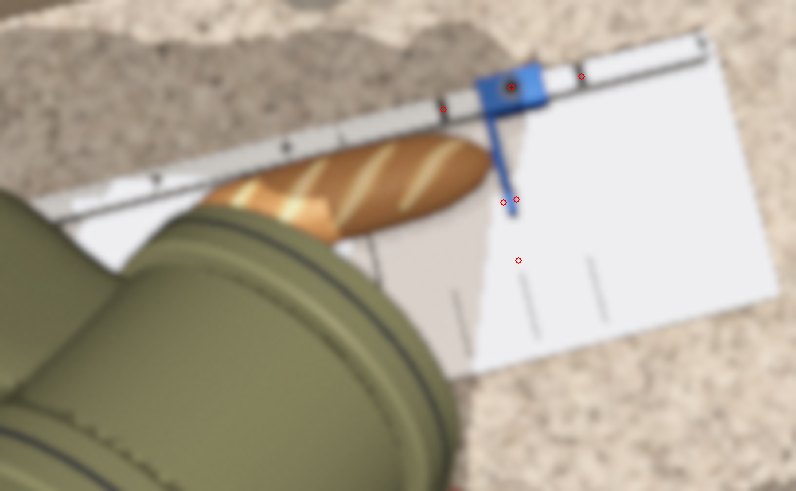

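The saddle centre (512,88) lies right on the middle-notch marker, the loaf's nose (492,157) is at the plate, and the loaf is along the rail. The robot is clear, so I'm handing in.

```bash
python3 -c "
from station import arm
print(arm.job_done())"
```

```text
the job is handed in; nothing more can be done
None
```

I pushed the blue stop through the outer notch and into the middle one, pushed the loaf back against the rail, then pushed it endwise until it met the stop. I handed the job in at about 26 s, with the arm clear of everything.

**Last checks**
- **Stop:** in the last overhead picture its centre sits on the marked middle notch. A camera estimate of its place along the rail gave about 90 mm against the 90 mm wanted.
- **Loaf along the rail:** it lay parallel to the rail and against it before the endwise push. It still looks so in the last overhead picture.
- **Loaf against the stop:** the endwise push stopped at 5 N, within 0.5 mm of where contact was predicted. That is well under the 10–12 N that would push the stop out of its notch. The loaf's far end measured 134.9 mm along the board, against about 135.8 mm expected.

**What went wrong or disagreed**
- **Contact with the loaf:** on the first approach the open fingertips rode up on the loaf's shoulder and read about 39 N upwards. I backed off straight away and redid the push with the fingers lower and tilted. The loaf had only been turned a few degrees.
- **Joint limits:** during that first approach joints 6 and 7 came very close to their range limits. No reading showed them passing.
- **Missed detections:** the networks did not give a usable loaf outline in some views where the arm was in the way. In the last overhead view only 2 pixels of the plate were picked up by colour, so that check of the stop rests mainly on the picture itself.

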